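# Set out the specimen place beside the microscope

### The arm

A 7-joint arm with a two-finger parallel gripper is mounted at the origin on a cart in front of the work surface, level with it; the furniture and walls round the work are solid. World frame = base frame: x ahead of the robot, y to its left, z up, the work surface at z = 0. Lengths are in m, angles in rad, forces in N, time in s.
With the tool pointing down it reaches from about 0.4 to 0.85 m from the base axis. Payload 10.4 kg.
Tool frame: the origin (TCP) lies on the centre line of the jaws, within the pads' length; the fingertips stand 17 mm ahead of it and the grasp point (between the pads) lies 2 mm behind it; z points along the fingers, y is the line along which they close (so a half turn about z gives the same grasp; the last joint's range is limited). The gripper opens to 85 mm and grips with 20 to 120 N. Pads are 22 mm wide; open, the fingers measure 114 mm over their backs; the gripper's body (76 mm by 85 mm) begins 54 mm behind the grasp point. The pads swing forward as they close: fully open they stand 13 mm farther back than shut.
Start: joints at [1.245, 0.332, -0.065, 1.46, 0.022, 1.35, -0.088], TCP at [0.186, -0.597, 0.248] pointing down, gripper open.
Joint ranges: [-2.6, 2.6], [-0.5, 2.12], [-1.47, 1.34], [0.16, 2.42], [-1.27, 4.41], [0.06, 2.06], [-2.6, 2.6]. Speed limits (rad/s): [2.22, 2.22, 2.79, 2.79, 3.14, 3.14, 3.14].

### API

Orientations are given as a unit quaternion [x, y, z, w].
In Python, from workcell import get_obs, optics, job gives the robot as it stands. The module is installed in compiled form; this text tells all that it offers.
- The arm moves only by the tool send_rows, never from a script. Its argument "plan" is a list that holds one entry, the list of rows, each a list of 7 numbers: the turn, a rotation vector about the tool's x, y, z in units of 1.5 rad (1.0 is 1.5 rad), then the shift along the tool's x, y, z in units of 20 cm (1.0 is 20 cm), then the opening, from 0 (shut) to 1 (fully open). A call has 1 to 20 rows; each row shifts and turns the commanded pose from where the row before left it, along the tool's axes as they then stand; what a row does not reach is not made up. A row lasts 1/12 s, in which the tool goes at most 41.7 mm and 7.16 degrees, less where a joint would pass 70% of its speed; a pose out of reach is approached as far as the arm can. A call with a number of a shift or a turn outside -1 to 1 is refused whole. A call with a gripper value outside its range is refused whole. The fingers move at their own pace and stop on an object; "squeeze" is the grip in N (left out, the last holds). Time passes only in rows, so rows that do not move let the fingers close. It gives the time, the measured TCP pose, the force, the opening and the grip force at its end, in the units of the state.
- get_obs(): the state, without advancing time (a new reading comes with each control period).
- optics.camera(name): name is "scene" or "top" or "wrist"; returns the picture (384x512x3 uint8, red, green, blue); there is no depth.
- optics.get_calibration(name): a dict with "intrinsics" (3x3 intrinsics, pixels), "distortion" ([k1, k2, p1, p2, k3] as OpenCV has them; the pictures are not rectified), "world_from_camera" (4x4, takes a point from camera to world coordinates); the wrist camera has in their place "T_tool_cam" (4x4, takes a point from camera to tool coordinates, whose origin is the TCP and whose axes are the flange's). Camera axes: x right, y up, looking along -z (the intrinsics and any distortion apply to the point x, -y, -z); pixel columns grow to the right and rows downward; lengths in m; the calibration is good to about 2 mm. A picture is of the moment at which its call begins: read the wrist's pose just before it. get_calibration takes no time and is no camera call.
- job.hand_in(): hands the job in; it is judged then, once.
The state is a dict: "clock": time; "joint_pos": joint angles; "joint_velocities": joint speeds; "tau": joint torques, N m; "position": TCP position; "ee_rot": TCP orientation; "ft_force": force on the tool from outside, world axes, zero at the start; "torque": the same for the moment, N m; "grip_width": opening from 0.0 (shut) to 1.0 (fully open); "grasp_force": force on a finger pad.
Only numpy, scipy, OpenCV 4.12 (cv2) and the standard library are available. Lean on these libraries where they do the work, as an engineer would, in place of code of your own. Each camera call takes 0.05 s, during which the arm holds its last target. There are 200 camera calls.

### The job

Set out the specimen place on the wooden table, directions being as the robot sees them. Put the dish with the brown specimens exactly halfway between the centres of the objective can and the yellow tape roll, in line with both; put the small empty dish straight in front of it (towards the robot) and stand the dropper bottle straight behind it, each with a gap of 2 cm to the dish. Lay the brown micrometer case flat in the middle of the slide box's lid, its long side parallel to the box's front edge, and leave the pen, the dust cap and the USB stick alone.

Things in the scene. Friction and masses are not known exactly. Their poses are not given: they have to be found in the camera images.
- specimen_dish: Round clear glass dish, 60 mm across, 14 mm high, open, with a few brown specimens in it; starts on the right-hand edge of the wooden table beyond the flyers. Origin: centre of its underside, z up. Grasp it across the outside of the rim. Loose.
- small_dish: Round empty whitish dish, 42 mm across, 12 mm high, the smallest dish; starts on the right-hand edge of the table. Origin: centre of its underside, z up. Grasp it across the outside of the rim. Loose.
- dropper: Upright dropper bottle, 98 mm high: round body 33 mm across up to 56 mm height, then a black collar 22 mm across and a black rubber bulb 12 mm across; starts on the right-hand edge of the table. Origin: centre of its underside, z up. Grasp the body. Loose.
- micrometer: Flat brown micrometer case with a small round stud on top: 34 mm (its x) by 90 mm (its y), body 12 mm high, 14 mm with the stud; starts at the left front of the table. Origin: centre of its underside, z up. Loose.
- objective_can: White can with a black screw lid, 42 mm across, 48 mm high; one end mark of the row. Origin: centre of its underside. It stands firm (fixed), level with the tape roll: the two centres are 190 mm apart exactly left-right (along world y), and either may be the left one; its own x points away from the robot, its y to the left.
- tape_roll: Yellow tape roll lying flat, 68 mm across, 48 mm high; the other end mark of the row. Origin: centre of its underside. It stands firm (fixed).
- slide_box: Closed white slide box, 139 mm (its x) by 146 mm (its y), 47 mm high, fixed on top of a flat pile of flyers 13.5 mm thick, so that its flat lid is 60.5 mm above the table. Origin: centre of its underside; its y runs along its front edge (the edge that faces the robot), z up.
- pen: Bystander: pen with blue cap, 126 mm long (its y), 10 mm thick, lying behind the slide box. Origin: middle of its underside. Leave alone.
- dust_cap: Bystander: black round dust cap, 35 mm across, 14 mm high, behind the row. Origin: centre of its underside. Leave alone.
- usb_stick: Bystander: black USB stick, 17 by 50 (its y) by 8 mm, at the right front of the table. Origin: centre of its underside. Leave alone.

How it is judged:
By the outcome, as a careful person would: the job done as asked, in the order asked, and still so for the second after the job is handed in, with the robot touching nothing.
It also fails if it takes over 120 s, if anything falls off the work surface, if the arm or the gripper's body presses on something with over 40 N, if the wrist force passes 120 N, or if a joint passes its speed limit or range.

## Working session

There is one attempt and no reset: what is moved stays moved. The work goes in short steps, Python scripts to look and compute and a tool call to move; the robot and the scene stay as the last step left them, time stands still between calls to the robot, and variables do not carry over. Pictures are saved under pics/ and viewed, at most 14 in all, crops included, and the job is handed in when it is done.

Besides the shell and the picture viewer there is one more tool, called as a command line: name --argument value ..., lists and objects as JSON in quotes. send_rows: Moves the arm, as the interface text tells. Its arguments: {"type":"object","properties":{"plan":{"type":"array"},"squeeze":{"type":"number"}},"required":["plan"]}

```bash
mkdir -p pics; cat > h.py <<'E'
import numpy as np, cv2
from scipy.spatial.transform import Rotation as R
from workcell import get_obs, optics, job
def cam(name):
    o=get_obs(); im=optics.camera(name); c=optics.get_calibration(name)
    if name=="wrist":
        T=np.eye(4);T[:3,:3]=R.from_quat(o["ee_rot"]).as_matrix();T[:3,3]=o["position"]
        W=T@np.array(c["T_tool_cam"])
    else: W=np.array(c["world_from_camera"])
    return im,(np.array(c["intrinsics"]),np.array(c["distortion"],float),W)
def save(im,fn): cv2.imwrite("pics/"+fn,im[:,:,::-1])
def ray(c,p):
    K,D,W=c
    q=cv2.undistortPoints(np.array(p,float).reshape(-1,1,2),K,D).reshape(-1,2)
    d=np.c_[q[:,0],-q[:,1],-np.ones(len(q))]@W[:3,:3].T
    return W[:3,3],d
def onz(c,p,z):
    o,d=ray(c,p); return o+d*((z-o[2])/d[:,2])[:,None]
def proj(c,X):
    K,D,W=c
    x=(np.array(X,float).reshape(-1,3)-W[:3,3])@W[:3,:3]
    x=x*[1,-1,-1]
    return cv2.projectPoints(x,np.zeros(3),np.zeros(3),K,D)[0].reshape(-1,2)
E
python3 - <<'E'
from h import *
import pickle
d={}
for n in("scene","top","wrist"):
    im,c=cam(n);d[n]=(im,c);print(n,c[2].round(3).tolist(),c[0].round(1).tolist(),c[1])
    save(cv2.resize(im,(800,600),interpolation=cv2.INTER_CUBIC),n+"0.png")
pickle.dump(d,open("d0.pkl","wb"))
print(get_obs())
E
```

```text
scene [[0.967, 0.219, -0.129, 0.369], [-0.254, 0.826, -0.504, -0.55], [-0.004, 0.52, 0.854, 0.993], [0.0, 0.0, 0.0, 1.0]] [[442.3, 0.0, 252.6], [0.0, 442.3, 191.5], [0.0, 0.0, 1.0]] [0.05600724 0.         0.         0.         0.        ]
top [[0.027, 0.986, -0.166, 0.335], [-1.0, 0.029, 0.01, -0.015], [0.015, 0.166, 0.986, 1.204], [0.0, 0.0, 0.0, 1.0]] [[389.1, 0.0, 258.1], [0.0, 389.1, 191.1], [0.0, 0.0, 1.0]] [-0.10085723  0.          0.          0.          0.        ]
wrist [[0.298, 0.909, 0.292, 0.26], [-0.954, 0.285, 0.089, -0.572], [-0.002, -0.305, 0.952, 0.373], [0.0, 0.0, 0.0, 1.0]] [[278.1, 0.0, 258.8], [0.0, 278.1, 194.2], [0.0, 0.0, 1.0]] [-0.06349497  0.          0.          0.          0.        ]
{'clock': 0.15, 'joint_pos': array([ 1.24538451,  0.33275566, -0.06470722,  1.46073844,  0.02160064,
        1.34987004, -0.08851807]), 'joint_velocities': array([-6.40578057e-04, -1.83726866e-03,  1.36096981e-03, -2.05345631e-03,
        1.12073573e-03,  5.38211972e-04,  6.32830174e-05]), 'tau': array([ 1.14551094e-03, -6.25824809e+01,  4.88998834e-02, -3.91851747e+01,
        1.61055790e-02,  7.48213468e-03, -3.14019906e-05]), 'position': array([ 0.1863085 , -0.5963203 ,  0.24768536]), 'ee_rot': array([ 9.88559439e-01,  1.50830853e-01, -1.02020082e-04, -5.28326688e-04]), 'ft_force': array([-0.14452797, -0.49385028,  0.30687877]), 'torque': array([-0.02187681,  0.04507965,  0.00385148]), 'grasp_force': 0.0, 'grip_width': 0.9975238339126261}
```

View pics/top0.png

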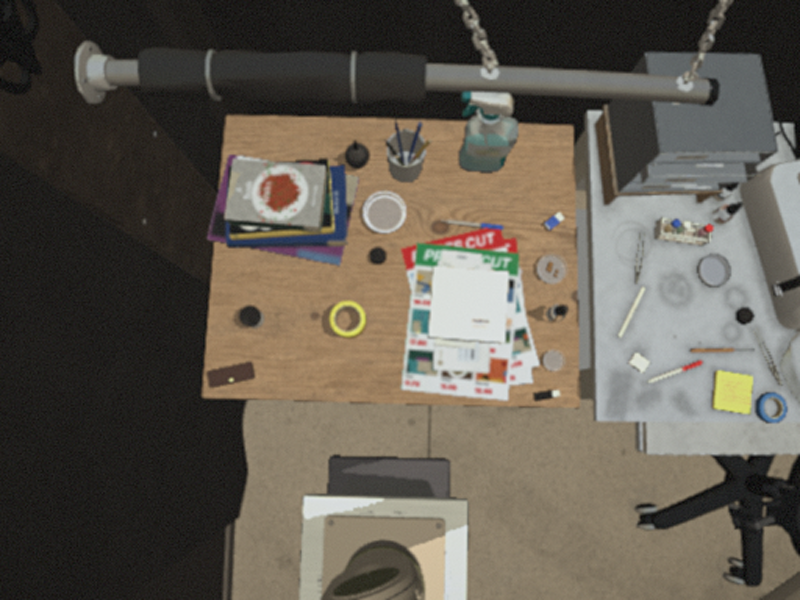

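View pics/scene0.png

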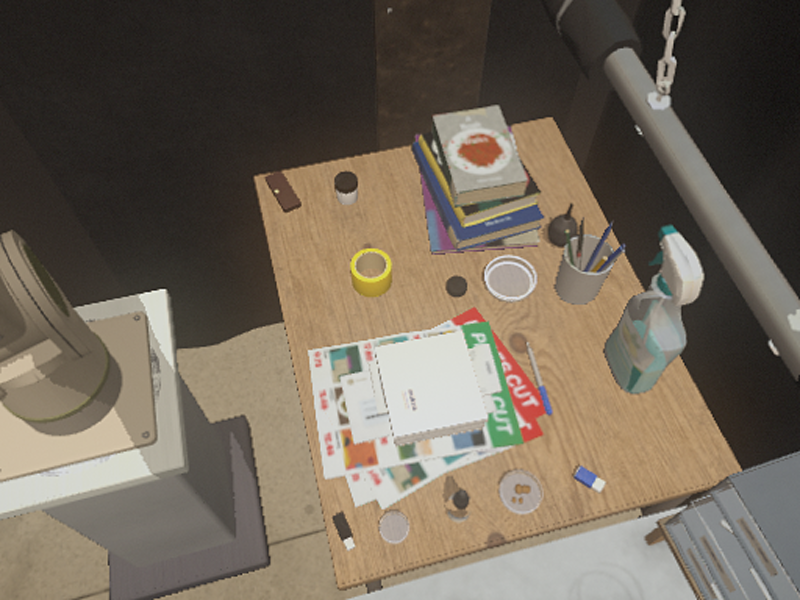

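The top view (800x600) shows the can at (250,316), tape at (347,319), specimen dish (550,269), dropper (558,312), small dish (553,360), micrometer (231,375) and box lid centre (470,303). In the scene view these are can (346,183), tape (371,272), specimen dish (521,492), dropper (460,500), small dish (394,526), micrometer (283,191) and lid (430,385).

```bash
python3 - <<'E'
from h import *
import pickle
d=pickle.load(open("d0.pkl","rb"));s=.64
P={"can":((250,314),(346,180),.048),"tape":((347,318),(371,262),.048),"spec":((550,268),(521,490),.014),"drop":((560,311),(461,497),.098),"small":((553,359),(394,525),.012),"mic":((231,375),(283,191),.014),"cap":((377,255),(457,285),.014),
"usb":((546,395),(343,529),.008),
"lidNW":((434,263),(378,362),.0605),"lidNE":((509,265),(458,334),.0605),"lidSE":((508,340),(490,430),.0605),"lidSW":((430,338),(394,440),.0605),"micA":((208,380),(270,175),.012),"micB":((254,371),(294,207),.012)}
for k,(a,b,z) in P.items():
    A=onz(d["top"][1],[np.array(a)*s],z)[0];B=onz(d["scene"][1],[np.array(b)*s],z)[0]
    o1,e1=ray(d["top"][1],[np.array(a)*s]);o2,e2=ray(d["scene"][1],[np.array(b)*s])
    M=sum(np.eye(3)-np.outer(u,u) for u in (e1[0]/np.linalg.norm(e1),e2[0]/np.linalg.norm(e2)))
    v=sum((np.eye(3)-np.outer(u,u))@o for o,u in ((o1,e1[0]/np.linalg.norm(e1)),(o2,e2[0]/np.linalg.norm(e2))))
    print(k,A.round(3),B.round(3),"tri",np.linalg.solve(M,v).round(3))
print(optics.get_calibration("wrist")["T_tool_cam"])
for n in("top","scene"):print(proj(d[n][1],[[.186,-.597,.25],[0,0,.3]])/s)
E
```

```text
can [0.491 0.267 0.048] [0.491 0.27  0.048] tri [0.49  0.266 0.053]
tape [0.489 0.08  0.048] [0.492 0.087 0.048] tri [0.489 0.079 0.06 ]
spec [ 0.607 -0.322  0.014] [ 0.608 -0.324  0.014] tri [ 0.608 -0.323  0.012]
drop [ 0.507 -0.319  0.098] [ 0.51  -0.332  0.098] tri [ 0.513 -0.326  0.072]
small [ 0.424 -0.327  0.012] [ 0.423 -0.324  0.012] tri [ 0.423 -0.325  0.018]
mic [0.374 0.305 0.014] [0.378 0.304 0.014] tri [0.376 0.306 0.011]
cap [0.623 0.028 0.014] [0.625 0.027 0.014] tri [0.624 0.028 0.013]
usb [ 0.353 -0.313  0.008] [ 0.354 -0.31   0.008] tri [ 0.353 -0.312  0.014]
lidNW [ 0.599 -0.084  0.06 ] [ 0.457 -0.1    0.06 ] tri [ 0.52  -0.098  0.103]
lidNE [ 0.6  -0.23  0.06] [ 0.587 -0.086  0.06 ] tri [ 0.544 -0.19   0.272]
lidSE [ 0.454 -0.228  0.06 ] [ 0.584 -0.244  0.06 ] tri [ 0.514 -0.24   0.086]
lidSW [ 0.454 -0.08   0.06 ] [ 0.45  -0.224  0.06 ] tri [ 0.485 -0.1   -0.292]
micA [0.363 0.35  0.012] [0.361 0.349 0.012] tri [0.362 0.351 0.01 ]
micB [0.384 0.26  0.012] [0.391 0.263 0.012] tri [0.387 0.26  0.016]
[[ 1.24694868e-04  9.52446658e-01  3.04705346e-01  7.70639218e-02]
 [ 9.99999475e-01 -4.28595892e-04  9.30472426e-04 -1.23880270e-03]
 [ 1.01682081e-03  3.04705070e-01 -9.52446212e-01 -1.25023906e-01]
 [ 0.00000000e+00  0.00000000e+00  0.00000000e+00  1.00000000e+00]]
[[756.1678466  500.55315059]
 [376.61969255 636.13476035]]
[[196.95467899 867.90937277]
 [-29.17362279 288.03784462]]
```

View pics/wrist0.png

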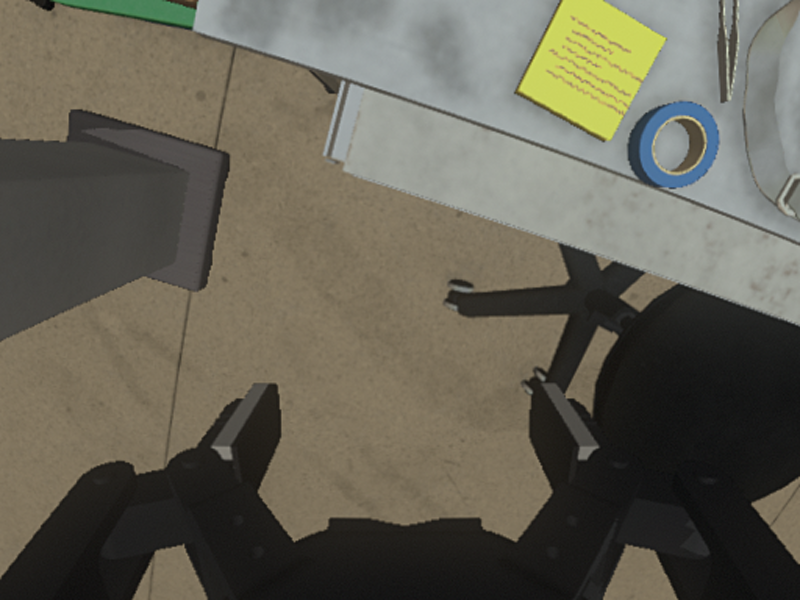

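The wrist view shows the floor, the side desk and the fingers (tips near (265,385) and (545,385)). I'll bring the wrist camera over the right-hand objects.

send_rows --plan '[[[0, 0, 0, 0.174, -0.078, -0.02, 1], [0, 0, 0, 0.174, -0.078, -0.02, 1], [0, 0, 0, 0.174, -0.078, -0.02, 1], [0, 0, 0, 0.174, -0.078, -0.02, 1], [0, 0, 0, 0.174, -0.078, -0.02, 1], [0, 0, 0, 0.174, -0.078, -0.02, 1], [0, 0, 0, 0.174, -0.078, -0.02, 1], [0, 0, 0, 0.174, -0.078, -0.02, 1], [0, 0, 0, 0.174, -0.078, -0.02, 1], [0, 0, 0, 0.174, -0.078, -0.02, 1], [0, 0, 0, 0.174, -0.078, -0.02, 1]]]'

```text
clock: 1.07
position: [0.5016, -0.3172, 0.2925]
ee_rot: [0.989, 0.151, -0.0, 0.0]
ft_force: [0.8, 0.1, 0.4]
grip_width: 1.001
grasp_force: 0.0
```

send_rows --plan '[[[0, 0, -0.077, 0, 0, 0, 1], [0, 0, -0.077, 0, 0, 0, 1], [0, 0, -0.077, 0, 0, 0, 1], [0, 0, -0.077, 0, 0, 0, 1], [0, 0, -0.077, 0, 0, 0, 1], [0, 0, -0.077, 0, 0, 0, 1], [0, 0, -0.077, 0, 0, 0, 1], [0, 0, -0.077, 0, 0, 0, 1], [0, 0, -0.077, 0, 0, 0, 1], [0, 0, -0.077, 0, 0, 0, 1], [0, 0, -0.077, 0, 0, 0, 1], [0, 0, 0, 0, 0, 0, 1], [0, 0, 0, 0, 0, 0, 1]]]'

```text
clock: 2.15
position: [0.5005, -0.3187, 0.2921]
ee_rot: [0.708, 0.707, -0.0, -0.0]
ft_force: [-0.4, -0.0, -0.9]
grip_width: 0.999
grasp_force: 0.0
```

```bash
cat >> h.py <<'E'
def st():
    o=get_obs(); r=R.from_quat(o["ee_rot"]).as_matrix()
    print("t",o["clock"],"p",o["position"].round(4),"yaw",np.degrees(np.arctan2(r[1,0],r[0,0])).round(2),"zax",r[:,2].round(3),"j",o["joint_pos"].round(2),"F",o["ft_force"].round(1),"w",round(o["grip_width"],3),"gf",o["grasp_force"])
def go(x,y,z,yaw=None):
    "shift needed in tool units (current orientation), turn needed (units)"
    o=get_obs(); r=R.from_quat(o["ee_rot"]).as_matrix()
    d=r.T@(np.array([x,y,z])-o["position"])/.2
    dy=0 if yaw is None else (yaw-np.degrees(np.arctan2(r[1,0],r[0,0]))+180)%360-180
    print("shift",d.round(4),"min rows",np.ceil(np.linalg.norm(d)/.2),"turn z",round(-np.radians(dy)/1.5,4))
E
python3 - <<'E'
from h import *
import pickle
st(); im,c=cam("wrist"); pickle.dump((im,c),open("w1.pkl","wb"))
save(cv2.resize(im,(800,600),interpolation=cv2.INTER_CUBIC),"w1.png")
# fingertip height at full open from first wrist picture
T=np.array(optics.get_calibration("wrist")["T_tool_cam"]);cc=(c[0],c[1],T)
for p in((265,384),(280,410),(532,384),(548,384)):
    o,d=ray(cc,[np.array(p)*.64]); y=-.0425 if p[0]<400 else .0425
    print(p,(o+d[0]*(y-o[1])/d[0][1]).round(4))
E
```

```text
t 2.15 p [ 0.5005 -0.3187  0.2921] yaw 89.93 zax [-0.  0. -1.] j [ 0.87  0.28 -0.47  1.46  0.13  1.43  0.4 ] F [-0.4 -0.  -0.9] w 0.999 gf 0.0
(265, 384) [ 0.0181 -0.0425 -0.0117]
(280, 410) [ 0.0026 -0.0425 -0.0007]
(532, 384) [0.0074 0.0425 0.0081]
(548, 384) [ 0.0154  0.0425 -0.0069]
```

View pics/w1.png

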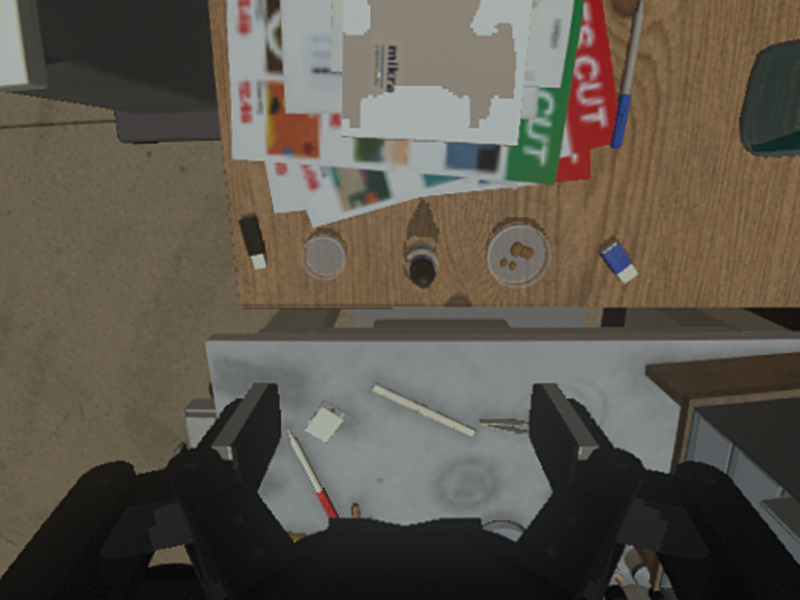

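Wrist view 1 (800x600) shows the small dish at (325,255), dropper bulb at (422,270), specimen dish at (518,255) and the table edge at row 305. The USB stick is at (253,240). I'll refine these by fitting projected circles to the edges.

```bash
cat >> h.py <<'E'
from scipy.optimize import minimize
def fitc(im,c,xy,circles,span=.012):
    "circles: list of (z,r); maximise gradient along projected circles"
    g=cv2.GaussianBlur(im,(0,0),1.0).astype(np.float32)
    G=sum(np.hypot(cv2.Sobel(g[:,:,k],-1,1,0),cv2.Sobel(g[:,:,k],-1,0,1)) for k in range(3))
    t=np.linspace(0,2*np.pi,90,endpoint=False)
    def f(p):
        s=0
        for z,r in circles:
            q=proj(c,np.c_[p[0]+r*np.cos(t),p[1]+r*np.sin(t),0*t+z]).astype(np.float32)
            s+=np.minimum(cv2.remap(G,q[:,:1].copy(),q[:,1:].copy(),cv2.INTER_LINEAR),200).mean()
        return -s
    best=min(((f((xy[0]+a,xy[1]+b)),xy[0]+a,xy[1]+b) for a in np.arange(-span,span+1e-6,.002) for b in np.arange(-span,span+1e-6,.002)))
    r=minimize(f,best[1:],method="Nelder-Mead",options=dict(initial_simplex=np.array(best[1:])+np.array([[0,0],[.002,0],[0,.002]]),xatol=1e-4,fatol=.01))
    return r.x,-r.fun
E
python3 - <<'E'
from h import *
import pickle
im,c=pickle.load(open("w1.pkl","rb")); d=pickle.load(open("d0.pkl","rb"))
for n,p,cs in(("spec",(518,252),[(.014,.030)]),("small",(325,253),[(.012,.021)])):
    x0=onz(c,[np.array(p)*.64],cs[0][0])[0][:2]
    for z in (0,.006,.012,.018,.024): print(n,z,*fitc(im,c,x0,[(z,cs[0][1])]))
    for k in("top","scene"): print(n,k,*fitc(*d[k],x0,cs))
print("drop bulb top z.095",onz(c,[np.array((424,268))*.64],.095)[0].round(4))
print("drop",fitc(im,c,(.513,-.326),[(.056,.0165)]),fitc(im,c,(.513,-.326),[(.0,.0165)]),fitc(im,c,(.513,-.326),[(.09,.006)]))
print("edge",onz(c,[np.array((422,306))*.64],0)[0])
save(cv2.resize(im[130:200,180:370],None,fx=4,fy=4,interpolation=cv2.INTER_CUBIC),"w1c.png")
E
```

```text
spec 0 [ 0.6081062  -0.32101801] 152.8700714111328
spec 0.006 [ 0.60684342 -0.3196916 ] 147.392333984375
spec 0.012 [ 0.60623312 -0.32155608] 147.24037170410156
spec 0.018 [ 0.60620092 -0.32176003] 150.85313415527344
spec 0.024 [ 0.60485748 -0.32028105] 153.32896423339844
spec top [ 0.60591456 -0.32369305] 159.925048828125
spec scene [ 0.60532762 -0.3269627 ] 168.41232299804688
small 0 [ 0.42100334 -0.322578  ] 138.80352783203125
small 0.006 [ 0.42105794 -0.32503408] 144.67947387695312
small 0.012 [ 0.42200934 -0.32397109] 149.31219482421875
small 0.018 [ 0.4229015 -0.3227298] 150.99209594726562
small 0.024 [ 0.42392323 -0.32111784] 151.06143188476562
small top [ 0.42195736 -0.32616744] 169.9671173095703
small scene [ 0.42221581 -0.32659609] 186.77183532714844
drop bulb top z.095 [ 0.5141 -0.3143  0.095 ]
drop (array([ 0.51312366, -0.32239781]), np.float64(160.30010986328125)) (array([ 0.51489021, -0.33808239]), np.float64(180.22535705566406)) (array([ 0.51405372, -0.32689865]), np.float64(152.88519287109375))
edge [ 0.51700439 -0.37569789  0.        ]
```

View pics/w1c.png

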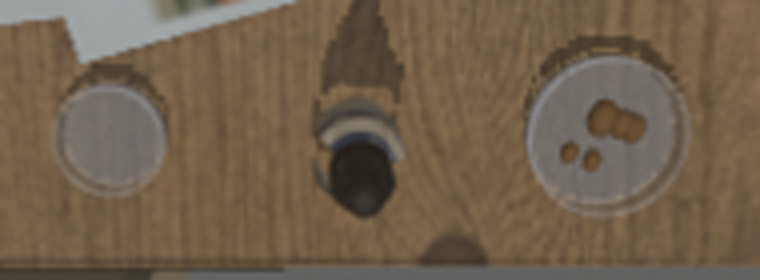

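The crop (4x) shows the specimen dish as a circle at (608,134), the small dish at (110,139), and the dropper bulb leaning away at (362,175) by parallax. Specimen dish ≈ (0.606,-0.322); I'll grasp it along x.

send_rows --plan '[[[0, 0, 0, -0.005, 0.176, 0, 1], [0, 0, 0, -0.005, 0.176, 0, 1], [0, 0, 0, -0.005, 0.176, 0, 1], [0, 0, 0, 0, 0, 0.17, 1], [0, 0, 0, 0, 0, 0.17, 1], [0, 0, 0, 0, 0, 0.17, 1], [0, 0, 0, 0, 0, 0.17, 1], [0, 0, 0, 0, 0, 0.17, 1], [0, 0, 0, 0, 0, 0.17, 1], [0, 0, 0, 0, 0, 0.17, 1], [0, 0, 0, 0, 0, 0.05, 1], [0, 0, 0, 0, 0, 0.05, 1], [0, 0, 0, 0, 0, 0.05, 1], [0, 0, 0, 0, 0, 0.04, 1], [0, 0, 0, 0, 0, 0, 1], [0, 0, 0, 0, 0, 0, 1]]]'

```text
clock: 3.53
position: [0.6067, -0.3216, 0.0172]
ee_rot: [0.706, 0.708, 0.0, 0.001]
ft_force: [0.1, 0.2, -0.1]
grip_width: 1.001
grasp_force: 0.0
```

```bash
python3 - <<'E'
from h import *
st(); im,c=cam("wrist")
save(cv2.resize(im,(800,600),interpolation=cv2.INTER_CUBIC),"w2.png")
E
```

```text
t 3.5333 p [ 0.6067 -0.3216  0.0172] yaw 90.12 zax [ 0.001 -0.001 -1.   ] j [ 0.71  0.7  -0.42  1.47  0.31  1.03  0.23] F [ 0.1  0.2 -0.1] w 1.001 gf 0.0
```

View pics/w2.png

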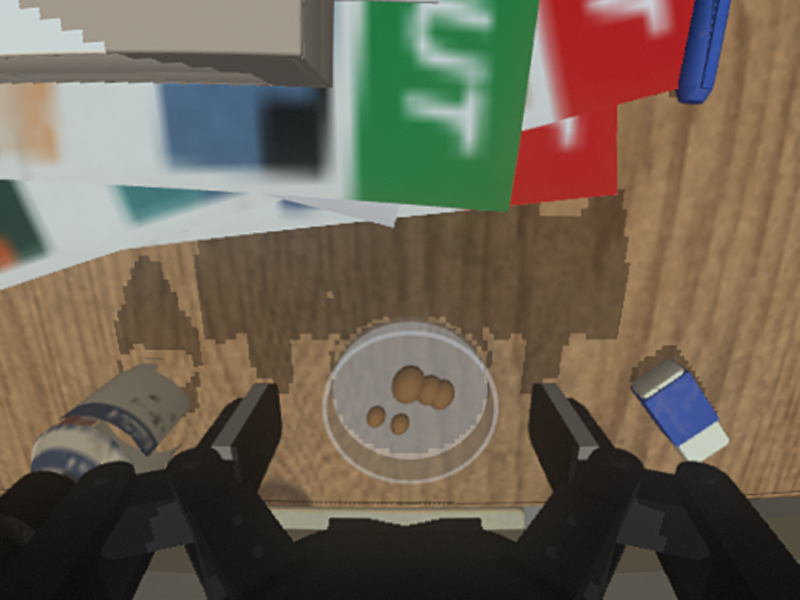

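Wrist view 2 shows the dish between the open fingers, its rim spanning columns 323–497 and rows 330–482. I'll measure the residual offset.

```bash
python3 - <<'E'
from h import *
im,c=cam("wrist")
print(fitc(im,c,(.6065,-.322),[(.014,.030),(0,.0295)],.01),fitc(im,c,(.6065,-.322),[(.014,.030)],.01),fitc(im,c,(.6065,-.322),[(.0,.0295)],.01))
print(onz(c,np.array([(323,405),(497,405),(410,482)])*.64,.014).round(4))
E
```

```text
(array([ 0.60699538, -0.32201308]), np.float64(365.983642578125)) (array([ 0.607176  , -0.32208991]), np.float64(199.77157592773438)) (array([ 0.60706827, -0.32320163]), np.float64(182.89344787597656))
[[ 0.5779 -0.3197  0.014 ]
 [ 0.6367 -0.3197  0.014 ]
 [ 0.6075 -0.3516  0.014 ]]
```

send_rows --plan '[[[0, 0, 0, -0.002, 0, 0.004, 1], [0, 0, 0, 0, 0, 0, 0], [0, 0, 0, 0, 0, 0, 0], [0, 0, 0, 0, 0, 0, 0], [0, 0, 0, 0, 0, 0, 0], [0, 0, 0, 0, 0, 0, 0], [0, 0, 0, 0, 0, 0, 0], [0, 0, 0, 0, 0, 0, 0], [0, 0, 0, 0, 0, 0, 0]]]' --squeeze 30

```text
clock: 4.38
position: [0.6065, -0.3219, 0.0162]
ee_rot: [0.706, 0.708, 0.0, 0.0]
ft_force: [-1.5, -0.4, 5.7]
grip_width: 0.682
grasp_force: 32.4
```

```bash
python3 - <<'E'
from h import *
st(); go(.49,.174,.20)
E
```

```text
t 4.3833 p [ 0.6065 -0.3219  0.0162] yaw 90.14 zax [ 0.001 -0.001 -1.   ] j [ 0.71  0.7  -0.42  1.47  0.31  1.03  0.23] F [-1.5 -0.4  5.7] w 0.682 gf 32.37498221104033
shift [ 2.4806 -0.5759 -0.9205] min rows 14.0 turn z -0.0
```

send_rows --plan '[[[0, 0, 0, 0, 0, -0.05, 0], [0, 0, 0, 0, 0, -0.1, 0], [0, 0, 0, 0, 0, -0.15, 0], [0, 0, 0, 0, 0, -0.15, 0], [0, 0, 0, 0, 0, -0.15, 0], [0, 0, 0, 0, 0, -0.1, 0], [0, 0, 0, 0, 0, -0.05, 0], [0, 0, 0, 0.05, -0.01, 0, 0], [0, 0, 0, 0.1, -0.02, 0, 0]]]'

```text
clock: 5.13
position: [0.5993, -0.2935, 0.1646]
ee_rot: [0.707, 0.707, -0.001, 0.0]
ft_force: [-0.0, 0.8, -1.1]
grip_width: 0.684
grasp_force: 32.4
```

send_rows --plan '[[[0, 0, 0, 0.16, -0.038, 0, 0], [0, 0, 0, 0.16, -0.038, 0, 0], [0, 0, 0, 0.16, -0.038, 0, 0], [0, 0, 0, 0.16, -0.038, 0, 0], [0, 0, 0, 0.16, -0.038, 0, 0], [0, 0, 0, 0.16, -0.038, 0, 0], [0, 0, 0, 0.16, -0.038, 0, 0], [0, 0, 0, 0.16, -0.038, 0, 0], [0, 0, 0, 0.16, -0.038, 0, 0], [0, 0, 0, 0.16, -0.038, 0, 0], [0, 0, 0, 0.16, -0.038, 0, 0], [0, 0, 0, 0.16, -0.038, 0, 0], [0, 0, 0, 0.16, -0.038, 0, 0], [0, 0, 0, 0.16, -0.038, 0, 0], [0, 0, 0, 0.08, -0.01, 0, 0], [0, 0, 0, 0, 0, 0, 0], [0, 0, 0, 0, 0, 0, 0]]]'

```text
clock: 6.55
position: [0.4891, 0.1727, 0.164]
ee_rot: [0.705, 0.709, -0.001, -0.001]
ft_force: [0.1, -0.9, -1.2]
grip_width: 0.679
grasp_force: 32.4
```

```bash
python3 - <<'E'
from h import *
import pickle
st(); im,c=cam("wrist"); pickle.dump((im,c),open("w3.pkl","wb"))
save(cv2.resize(im,(800,600),interpolation=cv2.INTER_CUBIC),"w3.png")
E
```

```text
t 6.55 p [0.4891 0.1727 0.164 ] yaw 90.29 zax [-0.002 -0.001 -1.   ] j [ 0.24  0.25 -0.75  1.81  0.18  1.15 -0.56] F [ 0.1 -0.9 -1.2] w 0.679 gf 32.40492842509411
```

View pics/w3.png

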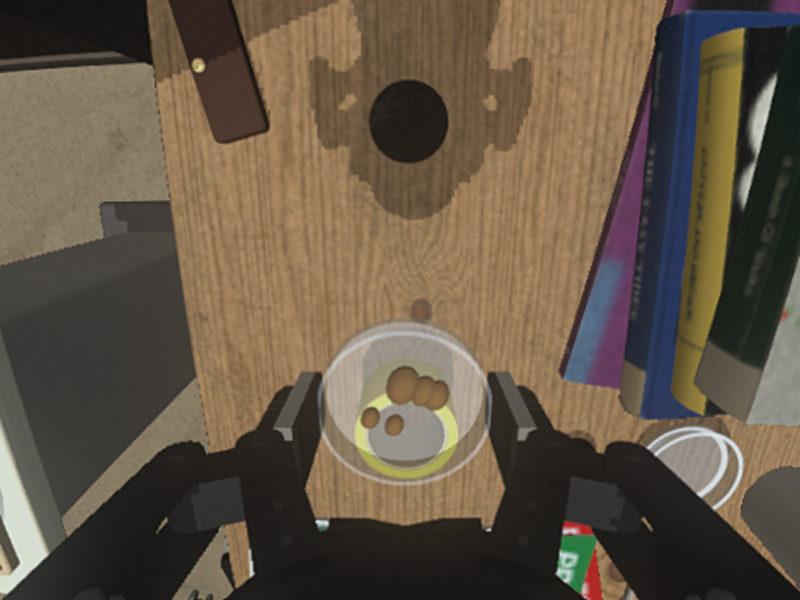

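Wrist view 3 shows the can lid at (409,121), the tape roll seen through the held dish at (405,432), and the dish held level at (405,402). I'll fit all three.

```bash
python3 - <<'E'
from h import *
import pickle
im,c=pickle.load(open("w3.pkl","rb")); d=pickle.load(open("d0.pkl","rb"))
for z in(.044,.048,.052):print("can",z,fitc(im,c,(.49,.267),[(z,.021)]))
for z in(.0,.048):print("tape w",z,fitc(im,c,(.49,.077),[(z,.034)]))
print("tape out+in",fitc(im,c,(.49,.077),[(.048,.034),(.048,.026)]))
print("dish",fitc(im,c,(.489,.173),[(.1618,.030),(.1478,.0295)],.008),fitc(im,c,(.489,.173),[(.1618,.030)],.008))
for k in("top","scene"):
  for n,x,cs in(("can",(.49,.267),[(.048,.021)]),("can0",(.49,.267),[(.0,.021)]),("tape",(.49,.08),[(.048,.034)]),("tape0",(.49,.08),[(.0,.034)])):print(k,n,*fitc(*d[k],x,cs))
E
```

```text
can 0.044 (array([0.4895, 0.274 ]), np.float64(200.0))
can 0.048 (array([0.4885, 0.274 ]), np.float64(200.0))
can 0.052 (array([0.48864258, 0.27337891]), np.float64(200.0))
tape w 0.0 (array([0.48947456, 0.06066848]), np.float64(151.29335021972656))
tape w 0.048 (array([0.4890301 , 0.08492782]), np.float64(172.97586059570312))
tape out+in (array([0.4884309 , 0.08411644]), np.float64(358.2625732421875))
dish (array([0.48745057, 0.17235209]), np.float64(358.4992980957031)) (array([0.48700639, 0.17237278]), np.float64(191.65863037109375))
top can [0.482 0.271] 200.0
top can0 [0.49  0.279] 200.0
top tape [0.488 0.08 ] 200.0
top tape0 [0.496 0.084] 200.0
scene can [0.486 0.267] 200.0
scene can0 [0.49103019 0.27698868] 141.93533325195312
scene tape [0.488 0.082] 200.0
scene tape0 [0.48955551 0.08268672] 167.15785217285156
```

```bash
sed -i 's/,200).mean()/,CAP).mean()/; s/^def fitc/CAP=200\ndef fitc/' h.py; python3 - <<'E'
import h; from h import *
import pickle
h.CAP=2000
im,c=pickle.load(open("w3.pkl","rb")); d=pickle.load(open("d0.pkl","rb"))
for z in(.044,.048):print("can",z,fitc(im,c,(.49,.27),[(z,.021)]))
print("tape",fitc(im,c,(.49,.08),[(.048,.034)]),fitc(im,c,(.49,.08),[(.048,.034),(.048,.026)]))
for k in("top","scene"):
  for n,x,cs in(("can",(.49,.267),[(.048,.021)]),("tape",(.49,.08),[(.048,.034)])):print(k,n,*fitc(*d[k],x,cs))
# lid extents by darkness
m=(im[40:110,215:310].max(2)<45).astype(np.uint8)
n,l,s,ce=cv2.connectedComponentsWithStats(m);i=1+s[1:,4].argmax();print(s[i],ce[i]+[215,40],onz(c,[ce[i]+[215,40]],.048))
E
```

```text
can 0.044 (array([0.48879606, 0.27412657]), np.float64(397.19757080078125))
can 0.048 (array([0.48872454, 0.2736741 ]), np.float64(362.76220703125))
tape (array([0.4836205 , 0.07677451]), np.float64(217.33734130859375)) (array([0.48837188, 0.08393954]), np.float64(479.07373046875))
top can [0.48805491 0.2685283 ] 494.97052001953125
top tape [0.49007064 0.07996397] 412.5763854980469
scene can [0.48827058 0.2635395 ] 538.8897705078125
scene tape [0.48971625 0.08329461] 352.2034912109375
[  22   12   49   52 2028] [261.15976331  77.33333333] [[0.48881892 0.27414868 0.048     ]]
```

send_rows --plan '[[[0, 0, 0, 0.026, 0.007, 0.1, 0], [0, 0, 0, 0, 0, 0.16, 0], [0, 0, 0, 0, 0, 0.13, 0], [0, 0, 0, 0, 0, 0.03, 0], [0, 0, 0, 0, 0, 0, 0], [0, 0, 0, 0, 0, 0, 0]]]'

```text
clock: 7.1
position: [0.4923, 0.1766, 0.0821]
ee_rot: [0.707, 0.708, -0.0, -0.0]
ft_force: [-0.9, 0.2, 0.4]
grip_width: 0.685
grasp_force: 32.5
```

```bash
python3 - <<'E'
import h; from h import *
import pickle
h.CAP=2000
st(); im,c=cam("wrist"); pickle.dump((im,c),open("w4.pkl","wb"));z=get_obs()["position"][2]
save(cv2.resize(im,(800,600),interpolation=cv2.INTER_CUBIC),"w4.png")
print("can",fitc(im,c,(.49,.27),[(.048,.021)]))
h.CAP=250
print("tape",fitc(im,c,(.49,.082),[(.048,.034),(.048,.026)]))
print("dish",fitc(im,c,(.489,.178),[(z-.0024,.030),(z-.0164,.0295)],.008),fitc(im,c,(.489,.178),[(z-.0024,.030)],.008))
E
```

```text
t 7.1 p [0.4923 0.1766 0.0821] yaw 90.09 zax [-0. -0. -1.] j [ 0.19  0.36 -0.72  1.88  0.28  1.   -0.64] F [-0.9  0.2  0.4] w 0.685 gf 32.490173524129204
can (array([0.48845715, 0.27393751]), np.float64(333.709716796875))
tape (array([0.48825885, 0.08590838]), np.float64(202.30252075195312))
dish (array([0.49065418, 0.17647034]), np.float64(435.4606628417969)) (array([0.49069645, 0.17659839]), np.float64(236.746337890625))
```

View pics/w4.png

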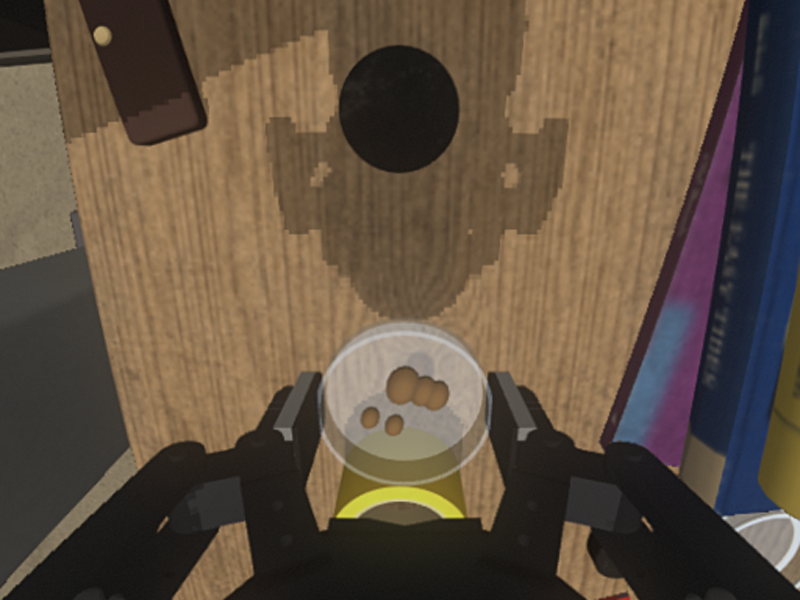

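Wrist view 4 shows the can lid at (399,108), the held dish at (405,402) and the tape's far edge at (400,500). The midpoint is (0.4885,0.179); correct by (-2.2,+2.5) mm and lower.

send_rows --plan '[[[0, 0, 0, 0.0125, -0.011, 0.08, 0], [0, 0, 0, 0, 0, 0.1, 0], [0, 0, 0, 0, 0, 0.08, 0], [0, 0, 0, 0, 0, 0.04, 0], [0, 0, 0, 0, 0, 0.02, 0], [0, 0, 0, 0, 0, 0, 0], [0, 0, 0, 0, 0, 0, 0], [0, 0, 0, 0, 0, 0, 0]]]'

```text
clock: 7.82
position: [0.4905, 0.1799, 0.0186]
ee_rot: [0.706, 0.708, 0.001, 0.0]
ft_force: [-0.4, -0.6, 0.2]
grip_width: 0.678
grasp_force: 32.5
```

```bash
python3 - <<'E'
from h import *
st(); go(.4901,.179,.0165)
E
```

```text
t 7.8167 p [0.4905 0.1799 0.0186] yaw 90.13 zax [ 0.002  0.    -1.   ] j [ 0.14  0.46 -0.67  1.92  0.36  0.89 -0.71] F [-0.4 -0.6  0.2] w 0.678 gf 32.493279377231374
shift [-0.0044 -0.0022  0.0106] min rows 1.0 turn z -0.0
```

send_rows --plan '[[[0, 0, 0, -0.003, -0.001, 0.01, 0], [0, 0, 0, 0, 0, 0, 0], [0, 0, 0, 0, 0, 0, 0], [0, 0, 0, 0, 0, 0, 0.85], [0, 0, 0, 0, 0, 0, 0.85], [0, 0, 0, 0, 0, 0, 0.85], [0, 0, 0, 0, 0, 0, 0.85], [0, 0, 0, 0, 0, -0.05, 0.85], [0, 0, 0, 0, 0, -0.15, 1], [0, 0, 0, 0, 0, -0.2, 1], [0, 0, 0, 0, 0, -0.2, 1], [0, 0, 0, 0, 0, -0.2, 1], [0, 0, 0, 0, 0, -0.2, 1], [0, 0, 0, 0, 0, -0.2, 1], [0, 0, 0, 0, 0, 0, 1], [0, 0, 0, 0, 0, 0, 1]]]'

```text
clock: 9.15
position: [0.4903, 0.1797, 0.2585]
ee_rot: [0.706, 0.708, 0.002, 0.001]
ft_force: [-0.3, 0.1, -1.1]
grip_width: 0.998
grasp_force: 0.0
```

```bash
cat >> h.py <<'E'
def row(im,c,names):
    global CAP
    S=dict(can=(2000,(.489,.274),[(.048,.021)]),tape=(400,(.4885,.084),[(.048,.034),(.048,.026)]),spec=(250,(.4885,.179),[(.014,.030)]),
     small=(250,(.4175,.179),[(.012,.021)]))
    for n in names:
        CAP=S[n][0]; x,v=fitc(im,c,S[n][1],S[n][2],.008); print(n,x.round(4),round(v))
E
python3 - <<'E'
from h import *
import pickle
st(); im,c=cam("wrist"); pickle.dump((im,c),open("w5.pkl","wb"))
row(im,c,("can","tape","spec"))
save(cv2.resize(im,(800,600),interpolation=cv2.INTER_CUBIC),"w5.png")
E
```

```text
t 9.15 p [0.4903 0.1797 0.2585] yaw 90.16 zax [ 0.005  0.001 -1.   ] j [ 0.26  0.17 -0.77  1.69  0.12  1.33 -0.53] F [-0.3  0.1 -1.1] w 0.998 gf 0.0
can [0.4885 0.2743] 467
tape [0.4883 0.085 ] 780
spec [0.488  0.1784] 188
```

View pics/w5.png

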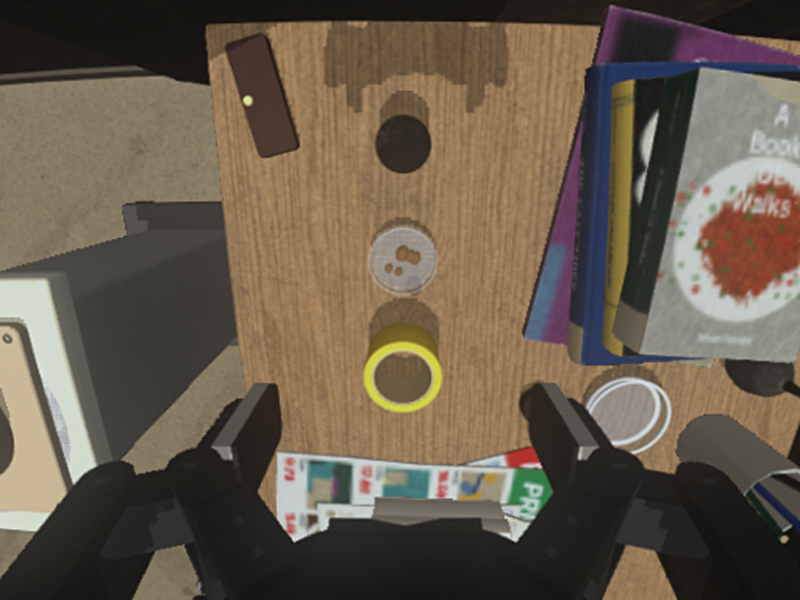

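Wrist view 5 shows the dish at (403,259), the can lid at (404,143) and the tape at (403,375), all in one line. I'll double-check the dish fit and measure the micrometer in the same view.

```bash
python3 - <<'E'
import h; from h import *
import pickle
im,c=pickle.load(open("w5.pkl","rb"))
for cap in(120,250,600):
  h.CAP=cap
  print(cap,[fitc(im,c,(.4885,.179),cs,.006)[0].round(4) for cs in([(.014,.03)],[(.0,.03)],[(.014,.03),(0,.03)],[(.014,.03),(.014,.028)])])
im2,c2=cam("top"); pickle.dump((im2,c2),open("t5.pkl","wb"))
im3,c3=cam("scene"); pickle.dump((im3,c3),open("s5.pkl","wb"))
for i,k in((im2,c2),(im3,c3)):
  h.CAP=250;print(fitc(i,k,(.4885,.177),[(.014,.03)],.012),fitc(i,k,(.4885,.177),[(.014,.03),(0,.03)],.012))
  h.CAP=2000;print(fitc(i,k,(.4885,.27),[(.048,.021)]),fitc(i,k,(.4885,.08),[(.048,.034),(.048,.026)]))
# micrometer mask
m=((im.max(2)<75)&(im[:,:,0].astype(int)-im[:,:,2]>8)).astype(np.uint8)
n,l,s,ce=cv2.connectedComponentsWithStats(m)
for i in range(1,n):
  if s[i,4]>300: print(s[i],ce[i])
A=im[15:110,125:280]; D=im[120:220,200:320]
save(np.hstack([cv2.resize(A,(400,400*95//155),interpolation=cv2.INTER_CUBIC)[:240],cv2.resize(D,(288,240),interpolation=cv2.INTER_CUBIC)]),"w5c.png")
E
```

```text
120 [array([0.4884, 0.1777]), array([0.4893, 0.1812]), array([0.4881, 0.1792]), array([0.4887, 0.1833])]
250 [array([0.488 , 0.1784]), array([0.4887, 0.1805]), array([0.4875, 0.1788]), array([0.4883, 0.182 ])]
600 [array([0.4881, 0.1793]), array([0.4884, 0.1788]), array([0.4883, 0.1792]), array([0.488 , 0.1816])]
(array([0.48864658, 0.17191817]), np.float64(137.59658813476562)) (array([0.48978719, 0.17279581]), np.float64(274.17095947265625))
(array([0.59431301, 0.22900804]), np.float64(296.6041564941406)) (array([0.48967246, 0.08025649]), np.float64(758.1552124023438))
(array([0.48837565, 0.16772873]), np.float64(187.6703338623047)) (array([0.48758803, 0.16744711]), np.float64(353.8298645019531))
(array([0.48853824, 0.26304529]), np.float64(514.6046142578125)) (array([0.48958579, 0.08278274]), np.float64(738.31298828125))
[ 236    0  239   42 1821] [380.67435475   7.28171334]
[ 144   21   48   80 1333] [165.11402851  48.96024006]
[  0  44 102  10 310] [49.72903226 48.61612903]
[ 241   73   35   38 1025] [257.67609756  91.58634146]
[ 112  129   39   97 1090] [138.95779817 173.75045872]
[332 245  36  55 997] [348.10130391 270.59077232]
[147 246  33  53 890] [167.69662921 272.28651685]
```

send_rows --plan '[[[0, 0, 0.0748, 0, 0, 0, 1], [0, 0, 0.0748, 0, 0, 0, 1], [0, 0, 0.0748, 0, 0, 0, 1], [0, 0, 0.0748, 0, 0, 0, 1], [0, 0, 0.0748, 0, 0, 0, 1], [0, 0, 0.0748, 0, 0, 0, 1], [0, 0, 0.0748, 0, 0, 0, 1], [0, 0, 0.0748, 0, 0, 0, 1], [0, 0, 0.0748, 0, 0, 0, 1], [0, 0, 0.0748, 0, 0, 0, 1], [0, 0, 0.0748, 0, 0, 0, 1], [0, 0, 0.0748, 0, 0, 0, 1], [0, 0, 0.0748, 0, 0, 0, 1], [0, 0, 0.0748, 0, 0, 0, 1], [0, 0, 0, 0, 0, 0, 1], [0, 0, 0, 0, 0, 0, 1]]]'

```text
clock: 10.63
position: [0.489, 0.179, 0.2544]
ee_rot: [1.0, 0.003, -0.001, 0.0]
ft_force: [1.6, -0.5, 1.0]
grip_width: 1.003
grasp_force: 0.0
```

```bash
python3 - <<'E'
import h; from h import *
import pickle
st(); im,c=cam("wrist"); pickle.dump((im,c),open("w6.pkl","wb"))
row(im,c,("can","tape","spec"))
h.CAP=2000;print(fitc(im,c,(.49,.270),[(.048,.021)]),fitc(im,c,(.49,.083),[(.048,.034)]))
for cap in(120,250,600):
  h.CAP=cap
  print(cap,[fitc(im,c,(.4885,.179),cs,.01)[0].round(4) for cs in([(.014,.03)],[(.0,.03)],[(.014,.03),(0,.03)])])
save(cv2.resize(im,(800,600),interpolation=cv2.INTER_CUBIC),"w6.png")
go(.422,-.325,.25); go(.422,-.325,.25,0)
E
```

```text
t 10.6333 p [0.489  0.179  0.2544] yaw 0.37 zax [-0.002 -0.    -1.   ] j [ 0.14  0.15 -0.64  1.7   0.09  1.33 -2.07] F [ 1.6 -0.5  1. ] w 1.003 gf 0.0
can [0.49   0.2728] 450
tape [0.489  0.0844] 794
spec [0.4882 0.1783] 215
(array([0.49005686, 0.27284145]), np.float64(449.73016357421875)) (array([0.48885092, 0.08459629]), np.float64(488.2093200683594))
120 [array([0.4878, 0.1789]), array([0.4903, 0.1795]), array([0.488 , 0.1771])]
250 [array([0.4882, 0.1783]), array([0.4868, 0.1784]), array([0.4882, 0.1782])]
600 [array([0.489, 0.179]), array([0.488 , 0.1795]), array([0.4886, 0.1791])]
shift [-0.3526  2.5175  0.0249] min rows 13.0 turn z -0.0
shift [-0.3526  2.5175  0.0249] min rows 13.0 turn z 0.0045
```

View pics/w6.png

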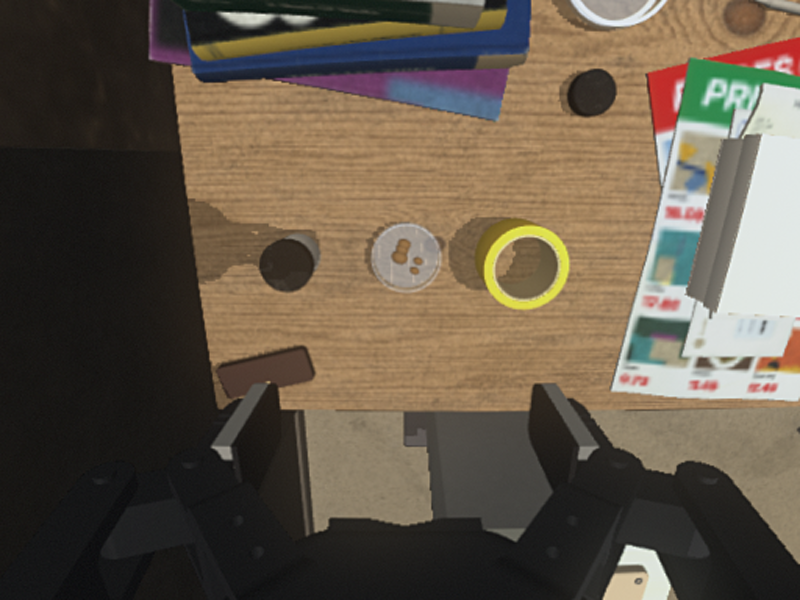

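Wrist view 6 (yaw 0) shows the can (288,264), dish (405,257) and tape (523,265). It confirms the midpoint (0.489,0.179) to within about 1 mm. Now the small dish.

send_rows --plan '[[[0, 0, 0.0045, -0.0235, 0.168, 0, 0.75], [0, 0, 0, -0.0235, 0.168, 0, 0.75], [0, 0, 0, -0.0235, 0.168, 0, 0.75], [0, 0, 0, -0.0235, 0.168, 0, 0.75], [0, 0, 0, -0.0235, 0.168, 0, 0.75], [0, 0, 0, -0.0235, 0.168, 0, 0.75], [0, 0, 0, -0.0235, 0.168, 0, 0.75], [0, 0, 0, -0.0235, 0.168, 0, 0.75], [0, 0, 0, -0.0235, 0.168, 0, 0.75], [0, 0, 0, -0.0235, 0.168, 0, 0.75], [0, 0, 0, -0.0235, 0.168, 0, 0.75], [0, 0, 0, -0.0235, 0.168, 0, 0.75], [0, 0, 0, -0.0235, 0.168, 0, 0.75], [0, 0, 0, -0.0235, 0.168, 0, 0.75], [0, 0, 0, -0.0235, 0.168, 0, 0.75], [0, 0, 0, 0, 0, 0.18, 0.75], [0, 0, 0, 0, 0, 0.18, 0.75], [0, 0, 0, 0, 0, 0.18, 0.75], [0, 0, 0, 0, 0, 0.16, 0.75], [0, 0, 0, 0, 0, 0, 0.75]]]'

```text
clock: 12.35
position: [0.4137, -0.3223, 0.1092]
ee_rot: [1.0, -0.0, -0.004, -0.003]
ft_force: [-1.5, 0.4, 0.4]
grip_width: 0.745
grasp_force: 0.0
```

```bash
python3 - <<'E'
import h; from h import *
import pickle
st(); im,c=cam("wrist"); pickle.dump((im,c),open("w7.pkl","wb"))
for cap in(120,250,600):
  h.CAP=cap
  print(cap,[fitc(im,c,(.422,-.325),cs,.01)[0].round(4) for cs in([(.012,.021)],[(.0,.021)],[(.012,.021),(0,.021)])])
print("desk/table edge along y at rows",[onz(c,[p],0)[0].round(3).tolist() for p in((400,190),)])
E
```

```text
t 12.35 p [ 0.4137 -0.3223  0.1092] yaw -0.05 zax [-0.008  0.006 -1.   ] j [ 0.7   0.25 -0.15  1.87  0.04  1.03 -1.03] F [-1.5  0.4  0.4] w 0.745 gf 0.0
120 [array([ 0.4235, -0.3235]), array([ 0.4159, -0.3231]), array([ 0.4212, -0.3245])]
250 [array([ 0.4212, -0.324 ]), array([ 0.4188, -0.322 ]), array([ 0.4212, -0.3241])]
600 [array([ 0.4216, -0.324 ]), array([ 0.4194, -0.3239]), array([ 0.4217, -0.324 ])]
desk/table edge along y at rows [[0.419, -0.446, 0.0]]
```

send_rows --plan '[[[0, 0, 0, 0, 0, 0.1, 0.75], [0, 0, 0, 0, 0, 0.1, 0.75], [0, 0, 0, 0, 0, 0, 0.75], [0, 0, 0, 0, 0, 0, 0.75], [0, 0, 0, 0, 0, 0, 0.75]]]'

```text
clock: 12.82
position: [0.4182, -0.3254, 0.0778]
ee_rot: [1.0, -0.002, 0.001, 0.001]
ft_force: [0.1, 0.7, 0.8]
grip_width: 0.75
grasp_force: 0.0
```

```bash
python3 - <<'E'
import h; from h import *
import pickle
st(); im,c=cam("wrist")
for cap in(120,250,600):
  h.CAP=cap
  print(cap,[fitc(im,c,(.422,-.325),cs,.01)[0].round(4) for cs in([(.012,.021)],[(.0,.021)],[(.012,.021),(0,.021)])])
save(cv2.resize(im,(640,480),interpolation=cv2.INTER_CUBIC),"w8.png")
go(.4215,-.324,.019,0)
E
```

```text
t 12.8167 p [ 0.4182 -0.3254  0.0778] yaw -0.2 zax [ 0.002 -0.002 -1.   ] j [ 0.7   0.3  -0.14  1.89  0.05  0.95 -1.04] F [0.1 0.7 0.8] w 0.75 gf 0.0
120 [array([ 0.4215, -0.3234]), array([ 0.4161, -0.3223]), array([ 0.4213, -0.3233])]
250 [array([ 0.4215, -0.324 ]), array([ 0.4185, -0.3239]), array([ 0.4217, -0.3239])]
600 [array([ 0.4217, -0.3239]), array([ 0.4189, -0.3237]), array([ 0.4218, -0.3239])]
shift [ 0.0154 -0.0079  0.294 ] min rows 2.0 turn z -0.0025
```

View pics/w8.png

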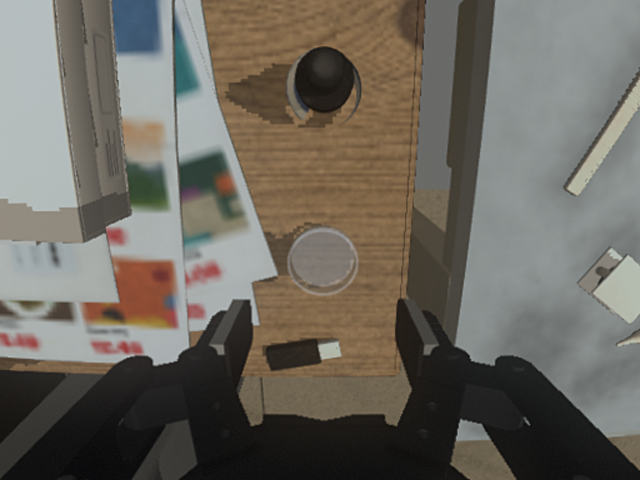

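View w8 (640x480) shows the small dish at (322,260), a flyer corner at (277,275), the USB stick at (303,352) and the table edge near column 400. A finger along +y would land on the flyers, so I'll turn the grip by -60° and open only 0.6.

send_rows --plan '[[[0, 0, 0.0776, 0, 0, 0, 0.6], [0, 0, 0.0776, 0, 0, 0, 0.6], [0, 0, 0.0776, 0, 0, 0, 0.6], [0, 0, 0.0776, 0, 0, 0, 0.6], [0, 0, 0.0776, 0, 0, 0, 0.6], [0, 0, 0.0776, 0, 0, 0, 0.6], [0, 0, 0.0776, 0, 0, 0, 0.6], [0, 0, 0.0776, 0, 0, 0, 0.6], [0, 0, 0.0776, 0, 0, 0, 0.6], [0, 0, 0, 0, 0, 0, 0.6], [0, 0, 0, 0, 0, 0, 0.6], [0, 0, 0, 0, 0, 0, 0.6]]]'

```text
clock: 13.87
position: [0.4176, -0.3249, 0.0763]
ee_rot: [0.866, -0.5, 0.001, 0.0]
ft_force: [0.5, 0.3, 0.2]
grip_width: 0.601
grasp_force: 0.0
```

```bash
python3 - <<'E'
import h; from h import *
st(); im,c=cam("wrist")
for cap in(120,250,600):
  h.CAP=cap
  print(cap,[fitc(im,c,(.422,-.325),cs,.01)[0].round(4) for cs in([(.012,.021)],[(.0,.021)],[(.012,.021),(0,.021)])])
go(.4218,-.324,.019,-60)
E
```

```text
t 13.8667 p [ 0.4176 -0.3249  0.0763] yaw -60.03 zax [ 0.001 -0.001 -1.   ] j [ 0.57  0.29  0.01  1.9  -0.    0.95 -2.04] F [0.5 0.3 0.2] w 0.601 gf 0.0
120 [array([ 0.4216, -0.3239]), array([ 0.4201, -0.3208]), array([ 0.4204, -0.3233])]
250 [array([ 0.4214, -0.3243]), array([ 0.42  , -0.3213]), array([ 0.4212, -0.3242])]
600 [array([ 0.4213, -0.3243]), array([ 0.4201, -0.3216]), array([ 0.4213, -0.3242])]
shift [ 0.0067 -0.0209  0.2857] min rows 2.0 turn z -0.0008
```

send_rows --plan '[[[0, 0, 0, 0.006, -0.019, 0, 0.6], [0, 0, 0, 0, 0, 0.1, 0.6], [0, 0, 0, 0, 0, 0.1, 0.6], [0, 0, 0, 0, 0, 0.06, 0.6], [0, 0, 0, 0, 0, 0.025, 0.6], [0, 0, 0, 0, 0, 0, 0.6], [0, 0, 0, 0, 0, 0, 0.6], [0, 0, 0, 0, 0, 0, 0], [0, 0, 0, 0, 0, 0, 0], [0, 0, 0, 0, 0, 0, 0], [0, 0, 0, 0, 0, 0, 0], [0, 0, 0, 0, 0, 0, 0], [0, 0, 0, 0, 0, 0, 0]]]' --squeeze 25

```text
clock: 15.0
position: [0.4217, -0.3243, 0.0197]
ee_rot: [0.865, -0.502, 0.001, 0.0]
ft_force: [-1.1, -0.1, 7.1]
grip_width: 0.474
grasp_force: 25.6
```

send_rows --plan '[[[0, 0, 0, 0, 0, -0.05, 0], [0, 0, 0, 0, 0, -0.1, 0], [0, 0, 0, 0, 0, -0.15, 0], [0, 0, 0, 0, 0, -0.15, 0], [0, 0, 0, 0, 0, -0.15, 0], [0, 0, 0, 0, 0, -0.1, 0], [0, 0, -0.0776, 0, 0, 0, 0], [0, 0, -0.0776, 0, 0, 0, 0], [0, 0, -0.0776, 0, 0, 0, 0], [0, 0, -0.0776, 0, 0, 0, 0], [0, 0, -0.0776, 0, 0, 0, 0], [0, 0, -0.0776, 0, 0, 0, 0], [0, 0, -0.0776, 0, 0, 0, 0], [0, 0, -0.0776, 0, 0, 0, 0], [0, 0, -0.0776, 0, 0, 0, 0], [0, 0, 0, 0, 0, 0, 0], [0, 0, 0, 0, 0, 0, 0]]]'

```text
clock: 16.42
position: [0.421, -0.324, 0.1592]
ee_rot: [1.0, -0.004, 0.0, 0.0]
ft_force: [0.8, 0.3, 0.4]
grip_width: 0.472
grasp_force: 25.5
```

```bash
python3 - <<'E'
import h; from h import *
st(); go(.4175,.179,.15,0)
E
```

```text
t 16.4167 p [ 0.421  -0.324   0.1592] yaw -0.46 zax [ 0.001 -0.    -1.   ] j [ 0.65  0.2  -0.09  1.82  0.02  1.12 -1.03] F [0.8 0.3 0.4] w 0.472 gf 25.461278440490368
shift [-0.0378 -2.5146  0.0448] min rows 13.0 turn z -0.0054
```

send_rows --plan '[[[0, 0, -0.005, -0.0025, -0.08, 0, 0], [0, 0, 0, -0.0025, -0.174, 0, 0], [0, 0, 0, -0.0025, -0.174, 0, 0], [0, 0, 0, -0.0025, -0.174, 0, 0], [0, 0, 0, -0.0025, -0.174, 0, 0], [0, 0, 0, -0.0025, -0.174, 0, 0], [0, 0, 0, -0.0025, -0.174, 0, 0], [0, 0, 0, -0.0025, -0.174, 0, 0], [0, 0, 0, -0.0025, -0.174, 0, 0], [0, 0, 0, -0.0025, -0.174, 0, 0], [0, 0, 0, -0.0025, -0.174, 0, 0], [0, 0, 0, -0.0025, -0.174, 0, 0], [0, 0, 0, -0.0025, -0.174, 0, 0], [0, 0, 0, -0.0025, -0.174, 0, 0], [0, 0, 0, -0.0025, -0.174, 0.15, 0], [0, 0, 0, 0, 0, 0.17, 0], [0, 0, 0, 0, 0, 0, 0], [0, 0, 0, 0, 0, 0, 0]]]'

```text
clock: 17.92
position: [0.4106, 0.1759, 0.0966]
ee_rot: [1.0, 0.001, -0.002, 0.001]
ft_force: [0.5, -0.2, -0.1]
grip_width: 0.471
grasp_force: 25.6
```

```bash
python3 - <<'E'
import h; from h import *
import pickle
st(); im,c=cam("wrist");pickle.dump((im,c),open("w9.pkl","wb")); p=get_obs()["position"]
row(im,c,("spec",))
for cap in(250,600):
  h.CAP=cap
  print(cap,[fitc(im,c,p[:2],cs,.008)[0].round(4) for cs in([(p[2]-.0075,.021)],[(p[2]-.0075,.021),(p[2]-.0195,.021)])])
  print("spec",[fitc(im,c,(.4885,.179),cs,.008)[0].round(4) for cs in([(.014,.03)],[(.014,.03),(0,.03)])])
go(.4175,.179,.0205,0)
save(cv2.resize(im,(640,480),interpolation=cv2.INTER_CUBIC),"w9.png")
E
```

```text
t 17.9167 p [0.4106 0.1759 0.0966] yaw 0.12 zax [-0.003 -0.001 -1.   ] j [ 0.09  0.15 -0.62  2.05  0.1   0.97 -2.16] F [ 0.5 -0.2 -0.1] w 0.471 gf 25.64414354963976
spec [0.4887 0.1784] 242
250 [array([0.4134, 0.178 ]), array([0.4115, 0.1768])]
spec [array([0.4887, 0.1784]), array([0.4888, 0.1784])]
600 [array([0.4114, 0.1768]), array([0.4116, 0.1768])]
spec [array([0.4887, 0.1786]), array([0.4888, 0.1786])]
shift [ 0.0285 -0.0163  0.387 ] min rows 2.0 turn z 0.0009
```

View pics/w9.png

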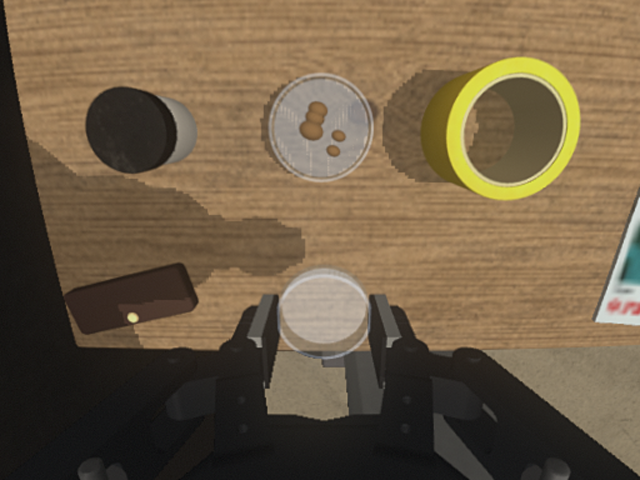

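View w9 (640x480) shows the specimen dish at (321,127), the held small dish at (324,315), the can at (132,130) and the micrometer at (132,298).

send_rows --plan '[[[0, 0, 0, 0.0315, -0.0095, 0.05, 0], [0, 0, 0, 0, 0, 0.1, 0], [0, 0, 0, 0, 0, 0.1, 0], [0, 0, 0, 0, 0, 0.07, 0], [0, 0, 0, 0, 0, 0, 0], [0, 0, 0, 0, 0, 0, 0], [0, 0, 0, 0, 0, 0, 0]]]'

```text
clock: 18.55
position: [0.4197, 0.178, 0.0351]
ee_rot: [1.0, 0.001, 0.001, -0.0]
ft_force: [0.1, -0.8, 0.5]
grip_width: 0.471
grasp_force: 25.6
```

```bash
python3 - <<'E'
import h; from h import *
st(); im,c=cam("wrist"); p=get_obs()["position"]
for cap in(250,600):
  h.CAP=cap
  print(cap,[fitc(im,c,p[:2],cs,.008)[0].round(4) for cs in([(p[2]-.0075,.021)],[(p[2]-.0075,.021),(p[2]-.0195,.021)])])
  print("spec",[fitc(im,c,(.4885,.179),cs,.008)[0].round(4) for cs in([(.014,.03)],[(.014,.03),(0,.03)])])
go(*p[:2],.020,0)
E
```

```text
t 18.55 p [0.4197 0.178  0.0351] yaw 0.1 zax [ 0.003  0.    -1.   ] j [ 0.05  0.27 -0.6   2.08  0.2   0.84 -2.24] F [ 0.1 -0.8  0.5] w 0.471 gf 25.64387794905191
250 [array([0.4197, 0.179 ]), array([0.4198, 0.1789])]
spec [array([0.4884, 0.1785]), array([0.4888, 0.1789])]
600 [array([0.4218, 0.179 ]), array([0.4198, 0.1789])]
spec [array([0.4883, 0.1786]), array([0.4887, 0.1785])]
shift [-0.0002  0.      0.0753] min rows 1.0 turn z 0.0014
```

send_rows --plan '[[[0, 0, 0, -0.01, 0, 0.02, 0], [0, 0, 0, 0, 0, 0.035, 0], [0, 0, 0, 0, 0, 0.02, 0], [0, 0, 0, 0, 0, 0, 0], [0, 0, 0, 0, 0, 0, 0], [0, 0, 0, 0, 0, 0, 0.65], [0, 0, 0, 0, 0, 0, 0.65], [0, 0, 0, 0, 0, 0, 0.65], [0, 0, 0, 0, 0, -0.05, 0.65], [0, 0, 0, 0, 0, -0.15, 0.65], [0, 0, 0, 0, 0, -0.18, 0.65], [0, 0, 0, 0, 0, -0.18, 0.65], [0, 0, 0, 0, 0, -0.18, 0.65], [0, 0, 0, 0, 0, -0.18, 0.65], [0, 0, 0, 0, 0, 0, 0.65], [0, 0, 0, 0, 0, 0, 0.65], [0, 0, 0, 0, 0, 0, 0.65]]]'

```text
clock: 20.02
position: [0.4161, 0.1779, 0.2024]
ee_rot: [1.0, 0.002, 0.0, 0.0]
ft_force: [-0.4, -0.0, 0.4]
grip_width: 0.65
grasp_force: 0.0
```

```bash
cat >> h.py <<'E'
def both(im,c,sm=(.4175,.179),sp=(.4885,.179)):
    global CAP
    for CAP in(250,600):
        print(CAP,"small",[fitc(im,c,sm,cs,.008)[0].round(4) for cs in([(.012,.021)],[(.012,.021),(0,.021)])],
          "spec",[fitc(im,c,sp,cs,.008)[0].round(4) for cs in([(.014,.03)],[(.014,.03),(0,.03)])])
E
python3 - <<'E'
import h; from h import *
st(); im,c=cam("wrist"); both(im,c); row(im,c,("can","tape")); go(.514,-.325,.20,0)
E
```

```text
t 20.0167 p [0.4161 0.1779 0.2024] yaw 0.19 zax [ 0. -0. -1.] j [ 0.13  0.02 -0.63  1.93  0.01  1.2  -2.07] F [-0.4 -0.   0.4] w 0.65 gf 0.0
250 small [array([0.4159, 0.1788]), array([0.4159, 0.1787])] spec [array([0.4884, 0.1784]), array([0.4888, 0.1787])]
600 small [array([0.4168, 0.1791]), array([0.4165, 0.1791])] spec [array([0.4885, 0.1786]), array([0.4888, 0.1791])]
can [0.4886 0.2719] 512
tape [0.4885 0.0844] 783
shift [0.4825 2.5154 0.0095] min rows 13.0 turn z 0.0022
```

send_rows --plan '[[[0, 0, 0.002, 0.0322, 0.1677, 0, 0.65], [0, 0, 0, 0.0322, 0.1677, 0, 0.65], [0, 0, 0, 0.0322, 0.1677, 0, 0.65], [0, 0, 0, 0.0322, 0.1677, 0, 0.65], [0, 0, 0, 0.0322, 0.1677, 0, 0.65], [0, 0, 0, 0.0322, 0.1677, 0, 0.65], [0, 0, 0, 0.0322, 0.1677, 0, 0.65], [0, 0, 0, 0.0322, 0.1677, 0, 0.65], [0, 0, 0, 0.0322, 0.1677, 0, 0.65], [0, 0, 0, 0.0322, 0.1677, 0, 0.65], [0, 0, 0, 0.0322, 0.1677, 0, 0.65], [0, 0, 0, 0.0322, 0.1677, 0, 0.65], [0, 0, 0, 0.0322, 0.1677, 0, 0.65], [0, 0, 0, 0.0322, 0.1677, 0, 0.65], [0, 0, 0, 0.0322, 0.1677, 0, 0.65], [0, 0, 0, 0, 0, 0, 0.65], [0, 0, 0, 0, 0, 0, 0.65], [0, 0, 0, 0, 0, 0, 0.65]]]'

```text
clock: 21.57
position: [0.5128, -0.3242, 0.2008]
ee_rot: [1.0, 0.0, -0.001, -0.001]
ft_force: [0.1, 0.9, 0.1]
grip_width: 0.648
grasp_force: 0.0
```

```bash
python3 - <<'E'
import h; from h import *
import pickle
st(); im,c=cam("wrist");pickle.dump((im,c),open("w10.pkl","wb"))
d=pickle.load(open("d0.pkl","rb"))
for cap in(250,600,2000):
  h.CAP=cap
  print(cap,[[x[0].round(4),round(x[1])] for x in (fitc(im,c,(.5135,-.325),cs,.008) for cs in([(.056,.0165)],[(.0,.0165)],[(.096,.006)],[(.067,.011)],[(.056,.0165),(0,.0165),(.067,.011)]))])
go(.5135,-.325,.05,0)
q=proj(c,[[.5135,-.325,.04]])[0].astype(int);print(q)
A=im[max(0,q[1]-75):q[1]+75,q[0]-100:q[0]+100]
save(cv2.resize(A,None,fx=4,fy=4,interpolation=cv2.INTER_CUBIC),"w10.png")
E
```

```text
t 21.5667 p [ 0.5128 -0.3242  0.2008] yaw 0.04 zax [-0.002  0.002 -1.   ] j [ 0.62  0.33 -0.16  1.57  0.05  1.25 -1.12] F [0.1 0.9 0.1] w 0.648 gf 0.0
250 [[array([ 0.5102, -0.3192]), 160], [array([ 0.5132, -0.3184]), 137], [array([ 0.514 , -0.3247]), 171], [array([ 0.5149, -0.3246]), 218], [array([ 0.5148, -0.3246]), 456]]
600 [[array([ 0.5104, -0.3194]), 208], [array([ 0.4939, -0.3269]), 248], [array([ 0.5146, -0.3246]), 222], [array([ 0.5149, -0.3244]), 301], [array([ 0.515 , -0.3245]), 565]]
2000 [[array([ 0.5104, -0.3194]), 208], [array([ 0.4939, -0.3269]), 248], [array([ 0.5146, -0.3246]), 222], [array([ 0.5149, -0.3244]), 301], [array([ 0.515 , -0.3245]), 565]]
shift [0.0027 0.0081 0.7565] min rows 4.0 turn z 0.0011
[260 180]
```

View pics/w10.png

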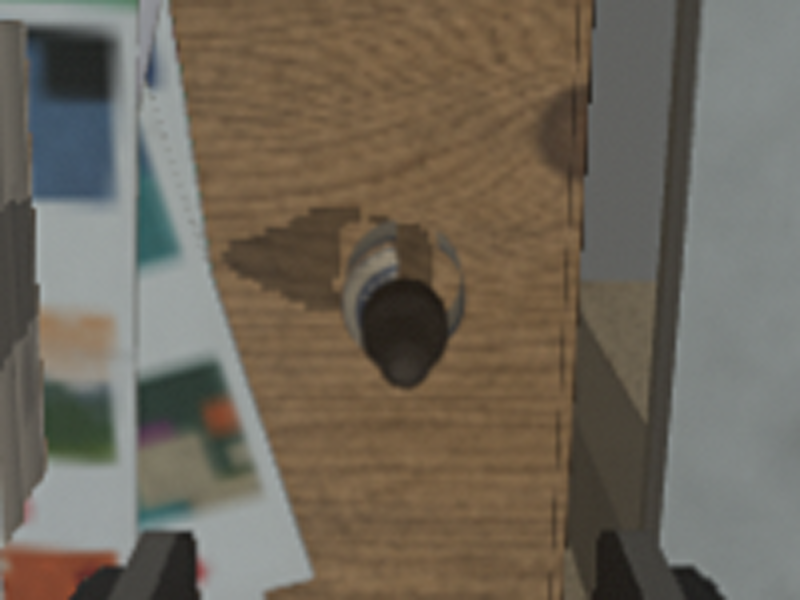

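View w10 (4x crop) shows the dropper upright, with its bulb tip at (405,370) and body around (403,285). The fit agrees on (0.5147,-0.3245).

send_rows --plan '[[[0, 0, 0, 0.0095, 0.001, 0, 0.65], [0, 0, 0, 0, 0, 0, 0.65], [0, 0, 0, 0, 0, 0.15, 0.65], [0, 0, 0, 0, 0, 0.15, 0.65], [0, 0, 0, 0, 0, 0.15, 0.65], [0, 0, 0, 0, 0, 0.15, 0.65], [0, 0, 0, 0, 0, 0.1, 0.65], [0, 0, 0, 0, 0, 0.06, 0.65], [0, 0, 0, 0, 0, 0, 0.65], [0, 0, 0, 0, 0, 0, 0.65], [0, 0, 0, 0, 0, 0, 0], [0, 0, 0, 0, 0, 0, 0], [0, 0, 0, 0, 0, 0, 0], [0, 0, 0, 0, 0, 0, 0], [0, 0, 0, 0, 0, 0, 0], [0, 0, 0, 0, 0, 0, 0], [0, 0, 0, 0, 0, 0, 0]]]' --squeeze 30

```text
clock: 23.03
position: [0.5162, -0.3259, 0.0523]
ee_rot: [1.0, 0.0, 0.001, 0.001]
ft_force: [-2.2, -0.2, 6.9]
grip_width: 0.361
grasp_force: 29.6
```

```bash
python3 - <<'E'
import h; from h import *
st(); go(.5555,.179,.18,0)
E
```

```text
t 23.0333 p [ 0.5162 -0.3259  0.0523] yaw 0.0 zax [ 0.003 -0.002 -1.   ] j [ 0.61  0.48 -0.16  1.69  0.09  0.97 -1.15] F [-2.2 -0.2  6.9] w 0.361 gf 29.574732062174007
shift [ 0.1984 -2.5236 -0.6422] min rows 14.0 turn z 0.0
```

send_rows --plan '[[[0, 0, 0, 0, 0, -0.05, 0], [0, 0, 0, 0, 0, -0.1, 0], [0, 0, 0, 0, 0, -0.15, 0], [0, 0, 0, 0, 0, -0.15, 0], [0, 0, 0, 0, 0, -0.1, 0], [0, 0, 0, 0, 0, -0.05, 0]]]'

```text
clock: 23.53
position: [0.5163, -0.3259, 0.1747]
ee_rot: [1.0, 0.0, 0.002, 0.001]
ft_force: [0.3, -1.2, -0.6]
grip_width: 0.36
grasp_force: 30.0
```

send_rows --plan '[[[0, 0, 0, 0.006, -0.08, 0, 0], [0, 0, 0, 0.012, -0.16, 0, 0], [0, 0, 0, 0.012, -0.16, 0, 0], [0, 0, 0, 0.012, -0.16, 0, 0], [0, 0, 0, 0.012, -0.16, 0, 0], [0, 0, 0, 0.012, -0.16, 0, 0], [0, 0, 0, 0.012, -0.16, 0, 0], [0, 0, 0, 0.012, -0.16, 0, 0], [0, 0, 0, 0.012, -0.16, 0, 0], [0, 0, 0, 0.012, -0.16, 0, 0], [0, 0, 0, 0.012, -0.16, 0, 0], [0, 0, 0, 0.012, -0.16, 0, 0], [0, 0, 0, 0.012, -0.16, 0, 0], [0, 0, 0, 0.012, -0.16, 0, 0], [0, 0, 0, 0.012, -0.16, 0, 0], [0, 0, 0, 0.02, -0.16, 0, 0], [0, 0, 0, 0.006, -0.044, 0, 0], [0, 0, 0, 0, 0, 0, 0], [0, 0, 0, 0, 0, 0, 0], [0, 0, 0, 0, 0, 0, 0]]]'

```text
clock: 25.2
position: [0.5551, 0.1778, 0.17]
ee_rot: [1.0, -0.001, -0.0, 0.001]
ft_force: [-0.7, -0.3, -0.9]
grip_width: 0.36
grasp_force: 30.0
```

```bash
python3 - <<'E'
import h; from h import *
import pickle
st(); im,c=cam("wrist");pickle.dump((im,c),open("w11.pkl","wb"));p=get_obs()["position"]; dz=p[2]-.0523
for cap in(250,600):
  h.CAP=cap
  print(cap,[[x[0].round(4),round(x[1])] for x in (fitc(im,c,p[:2],cs,.006) for cs in([(.096+dz,.006)],[(.067+dz,.011)],[(.067+dz,.011),(.096+dz,.006)]))])
both(im,c);row(im,c,("can","tape"))
go(.5552,.179,.054,0)
E
```

```text
t 25.2 p [0.5551 0.1778 0.17  ] yaw -0.08 zax [-0.    -0.001 -1.   ] j [-0.01  0.33 -0.46  1.66  0.16  1.19 -2.08] F [-0.7 -0.3 -0.9] w 0.36 gf 30.032244715257548
250 [[array([0.5562, 0.1789]), 162], [array([0.558, 0.179]), 169], [array([0.5569, 0.179 ]), 318]]
600 [[array([0.5564, 0.179 ]), 288], [array([0.5578, 0.1794]), 316], [array([0.5574, 0.179 ]), 573]]
250 small [array([0.4202, 0.1705]), array([0.4204, 0.1704])] spec [array([0.4935, 0.1852]), array([0.4898, 0.1858])]
600 small [array([0.4198, 0.1872]), array([0.4197, 0.1714])] spec [array([0.4941, 0.1845]), array([0.4905, 0.1856])]
can [0.4945 0.2704] 391
tape [0.4889 0.0845] 770
shift [ 4.000e-04 -7.500e-03  5.805e-01] min rows 3.0 turn z -0.0013
```

```bash
python3 - <<'E'
import h; from h import *
h.CAP=600; P=[];D=[]
for i in range(6):
    im,c=cam("wrist"); p=get_obs()["position"]; P.append(p); dz=p[2]-.0523
    D.append(np.r_[fitc(im,c,p[:2],[(.067+dz,.011),(.096+dz,.006)],.006)[0]])
print(np.mean(P,0),np.std(P,0),np.mean(D,0),np.std(D,0))
E
```

```text
[0.55514753 0.17836765 0.17033297] [4.53272365e-05 4.51075013e-04 6.80624081e-05] [0.55743552 0.179323  ] [4.39299071e-05 4.15954796e-04]
```

send_rows --plan '[[[0, 0, 0, 0.004, 0.003, 0.05, 0], [0, 0, 0, 0, 0, 0.1, 0], [0, 0, 0, 0, 0, 0.15, 0], [0, 0, 0, 0, 0, 0.14, 0], [0, 0, 0, 0, 0, 0.08, 0], [0, 0, 0, 0, 0, 0.04, 0], [0, 0, 0, 0, 0, 0.01, 0], [0, 0, 0, 0, 0, 0, 0], [0, 0, 0, 0, 0, 0, 0], [0, 0, 0, 0, 0, 0, 0], [0, 0, 0, 0, 0, 0, 0]]]'

```text
clock: 26.47
position: [0.5565, 0.1791, 0.0574]
ee_rot: [1.0, 0.0, 0.001, -0.0]
ft_force: [0.2, 0.2, -0.3]
grip_width: 0.361
grasp_force: 30.0
```

```bash
python3 - <<'E'
import h; from h import *
h.CAP=600
for i in range(3):
    st(); im,c=cam("wrist"); p=get_obs()["position"]; dz=p[2]-.0523
    print([fitc(im,c,p[:2],cs,.006)[0].round(4) for cs in([(.067+dz,.011)],[(.067+dz,.011),(.096+dz,.006)])])
E
```

```text
t 26.4667 p [0.5565 0.1791 0.0574] yaw 0.01 zax [ 0.002  0.    -1.   ] j [-0.04  0.46 -0.43  1.75  0.23  0.98 -2.13] F [ 0.2  0.2 -0.3] w 0.361 gf 30.034777459222823
[array([0.5588, 0.1807]), array([0.5586, 0.1802])]
t 26.5167 p [0.5563 0.1791 0.0572] yaw 0.01 zax [ 0.002  0.    -1.   ] j [-0.04  0.46 -0.43  1.75  0.23  0.98 -2.13] F [-0.7 -0.4 -1.1] w 0.358 gf 30.034498511231504
[array([0.5586, 0.1806]), array([0.5584, 0.1802])]
t 26.5667 p [0.5562 0.179  0.057 ] yaw 0.01 zax [ 0.001  0.    -1.   ] j [-0.04  0.46 -0.43  1.75  0.23  0.98 -2.13] F [-0.   0.1 -1.3] w 0.362 gf 30.034762088907883
[array([0.5585, 0.1805]), array([0.5584, 0.1801])]
```

send_rows --plan '[[[0, 0, 0, -0.002, 0.006, 0.012, 0], [0, 0, 0, 0, 0, 0.012, 0], [0, 0, 0, 0, 0, 0, 0], [0, 0, 0, 0, 0, 0, 0], [0, 0, 0, 0, 0, 0, 0]]]'

```text
clock: 27.03
position: [0.5558, 0.1776, 0.0523]
ee_rot: [1.0, -0.0, 0.001, 0.0]
ft_force: [-3.4, -1.9, 9.1]
grip_width: 0.363
grasp_force: 31.0
```

send_rows --plan '[[[0, 0, 0, 0, 0, 0, 0.42], [0, 0, 0, 0, 0, 0, 0.5], [0, 0, 0, 0, 0, 0, 0.6], [0, 0, 0, 0, 0, 0, 0.65], [0, 0, 0, 0, 0, -0.05, 0.65], [0, 0, 0, 0, 0, -0.1, 0.65], [0, 0, 0, 0, 0, -0.15, 0.65], [0, 0, 0, 0, 0, -0.15, 0.65], [0, 0, 0, 0, 0, -0.15, 0.65], [0, 0, 0, 0, 0, -0.15, 0.65], [0, 0, 0, -0.18, 0, 0, 0.65], [0, 0, 0, -0.18, 0, 0, 0.65], [0, 0, 0, -0.18, 0, 0, 0.65], [0, 0, 0, -0.15, 0, 0, 0.65], [0, 0, 0, 0, 0, 0, 0.65], [0, 0, 0, 0, 0, 0, 0.65], [0, 0, 0, 0, 0, 0, 0.65]]]'

```text
clock: 28.45
position: [0.418, 0.1777, 0.2023]
ee_rot: [1.0, 0.0, 0.001, -0.0]
ft_force: [0.2, -0.1, -0.3]
grip_width: 0.649
grasp_force: 0.0
```

```bash
python3 - <<'E'
import h; from h import *
import pickle
st(); im,c=cam("wrist"); pickle.dump((im,c),open("w12.pkl","wb")); both(im,c); row(im,c,("can","tape"))
for h.CAP in(250,600):
  print([[x[0].round(4),round(x[1])] for x in (fitc(im,c,(.5555,.179),cs,.01) for cs in([(.0,.0165)],[(.056,.0165)],[(.096,.006)],[(.067,.011)],[(.056,.0165),(0,.0165),(.067,.011)]))])
K=(cv2.resize(im,(640,480),interpolation=cv2.INTER_CUBIC)); save(K,"w12.png")
E
```

```text
t 28.45 p [0.418  0.1777 0.2023] yaw 0.0 zax [ 0.002  0.    -1.   ] j [ 0.02  0.02 -0.52  1.93  0.01  1.2  -2.08] F [ 0.2 -0.1 -0.3] w 0.649 gf 0.0
250 small [array([0.4161, 0.1787]), array([0.416 , 0.1789])] spec [array([0.4885, 0.1782]), array([0.4893, 0.1786])]
600 small [array([0.4168, 0.1791]), array([0.4166, 0.1793])] spec [array([0.4888, 0.1788]), array([0.4891, 0.1792])]
can [0.4886 0.2719] 507
tape [0.4887 0.0843] 784
[[array([0.5676, 0.179 ]), 224], [array([0.5478, 0.1786]), 196], [array([0.5466, 0.1849]), 163], [array([0.5529, 0.1788]), 239], [array([0.5529, 0.179 ]), 558]]
[[array([0.5675, 0.1766]), 363], [array([0.5481, 0.1788]), 259], [array([0.5521, 0.1784]), 290], [array([0.5522, 0.1788]), 462], [array([0.5522, 0.1788]), 848]]
```

View pics/w12.png

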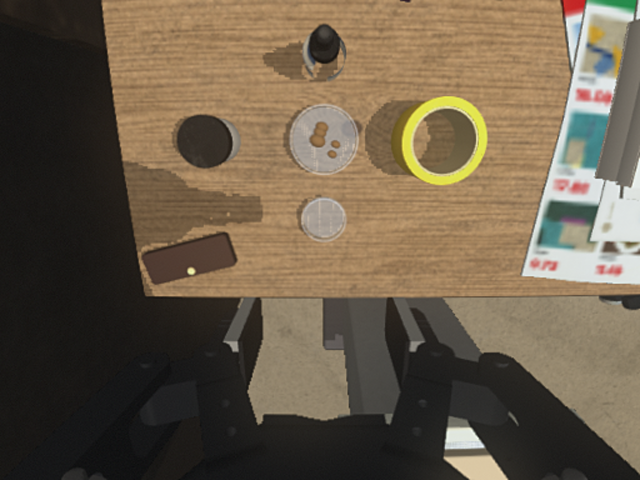

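View w12 (640x480) shows the dropper (323,50), specimen dish (323,140) and small dish (323,219) in a line between the can (205,141) and tape (445,140). I'll re-measure with the camera straight above the dropper, so that its height doesn't affect x.

send_rows --plan '[[[0, 0, 0, 0.15, 0, 0, 0.65], [0, 0, 0, 0.15, 0, 0, 0.65], [0, 0, 0, 0, 0, 0, 0.65], [0, 0, 0, 0, 0, 0, 0.65], [0, 0, 0, 0, 0, 0, 0.65]]]'

```text
clock: 28.92
position: [0.4774, 0.1779, 0.201]
ee_rot: [1.0, 0.0, -0.001, -0.0]
ft_force: [0.6, -0.4, -0.2]
grip_width: 0.65
grasp_force: 0.0
```

```bash
python3 - <<'E'
import h; from h import *
import pickle
st(); im,c=cam("wrist"); pickle.dump((im,c),open("w13.pkl","wb")); both(im,c); row(im,c,("can","tape"))
print("cam",c[2][:3,3])
for h.CAP in(250,600):
  print([[x[0].round(4),round(x[1])] for x in (fitc(im,c,(.5555,.179),cs,.01) for cs in([(.0,.0165)],[(.056,.0165)],[(.096,.006)],[(.067,.011)],[(.056,.0165),(0,.0165),(.067,.011)]))])
q=proj(c,[[.555,.179,.067]])[0];print("px",q)
x,y=q.astype(int);g=im[y-26:y+26,x-22:x+23].max(2)
for r in g[::2]: print("".join("%4d"%v for v in r[::2]))
E
```

```text
t 28.9167 p [0.4774 0.1779 0.201 ] yaw 0.01 zax [-0.002  0.    -1.   ] j [ 0.02  0.15 -0.5   1.8   0.07  1.21 -2.08] F [ 0.6 -0.4 -0.2] w 0.65 gf 0.0
250 small [array([0.419 , 0.1791]), array([0.4166, 0.1789])] spec [array([0.4882, 0.1784]), array([0.4882, 0.1784])]
600 small [array([0.4186, 0.179 ]), array([0.4175, 0.1794])] spec [array([0.4886, 0.1789]), array([0.4885, 0.179 ])]
can [0.4902 0.2719] 401
tape [0.4889 0.0846] 787
cam [0.55433101 0.17862228 0.32587569]
[[array([0.5528, 0.1822]), 237], [array([0.5587, 0.1785]), 152], [array([0.5574, 0.1866]), 194], [array([0.5535, 0.179 ]), 250], [array([0.5524, 0.1784]), 579]]
[[array([0.5532, 0.1824]), 340], [array([0.5537, 0.1735]), 208], [array([0.5574, 0.1808]), 293], [array([0.5529, 0.1793]), 563], [array([0.5531, 0.1791]), 877]]
px [258.89932687 104.43332166]
 161 154 152 156 158 158 160 162 162 153 155 159 156 159 159 162 164 160 162 166 167 163 162
 155 145 142 145 150 148 145 146 148 148 157 152 148 153 146 150 156 154 157 152 147 149 150
 173 162 155 156 160 161 162 162 166 168 163 168 167 164 157 156 165 163 165 157 155 159 
[... 1442 characters left out ...]
3  49  51  52  53  51  63 149 137 125 157 152 156
 121 123 122 118 151 138 142  91  59  56  54  55  53  54  51  58 161 176 109 169 175 170 171
 118 119 116 112 116 125 148 160 129  90  55  51  51  56  95 157 164 109 143 151 156 154 154
 145 142 138 140 142 142 118 136 108 106 105 112 115 164 155 139  98 150 164 158 160 157 159
 170 169 161 162 164 163 165 170 172 163 165 168 165 131 100 115 159 161 156 161 160 161 165
 163 168 166 157 162 154 152 159 161 161 164 159 151 147 143 147 145 156 153 151 155 154 153
 161 163 158 152 151 155 157 152 163 168 169 166 156 157 156 165 166 165 164 160 161 160 157
 158 162 155 151 147 145 153 150 153 163 168 168 166 161 159 150 149 146 145 149 164 164 161
```

The camera straight above puts the dropper at x=0.5527 against the dish at 0.4886, so the gap is about 17.6 mm. I'll regrasp and move it 2.3 mm further back.

send_rows --plan '[[[0, 0, 0, 0.13, 0, 0, 0.65], [0, 0, 0, 0.13, 0, 0, 0.65], [0, 0, 0, 0.13, 0, 0, 0.65], [0, 0, 0, 0, 0, 0.05, 0.65], [0, 0, 0, 0, 0, 0.15, 0.65], [0, 0, 0, 0, 0, 0.15, 0.65], [0, 0, 0, 0, 0, 0.15, 0.65], [0, 0, 0, 0, 0, 0.14, 0.65], [0, 0, 0, 0, 0, 0.08, 0.65], [0, 0, 0, 0, 0, 0.02, 0.65], [0, 0, 0, 0, 0, 0, 0.65], [0, 0, 0, 0, 0, 0, 0.65], [0, 0, 0, 0, 0, 0, 0], [0, 0, 0, 0, 0, 0, 0], [0, 0, 0, 0, 0, 0, 0], [0, 0, 0, 0, 0, 0, 0], [0, 0, 0, 0, 0, 0, 0], [0, 0, 0, 0, 0, 0, 0]]]'

```text
clock: 30.47
position: [0.5564, 0.178, 0.0552]
ee_rot: [1.0, 0.0, 0.001, -0.0]
ft_force: [-0.3, -0.1, 6.0]
grip_width: 0.359
grasp_force: 29.3
```

send_rows --plan '[[[0, 0, 0, 0, 0, -0.03, 0], [0, 0, 0, 0.0115, 0, 0, 0], [0, 0, 0, 0, 0, 0, 0], [0, 0, 0, 0, 0, 0, 0], [0, 0, 0, 0, 0, 0.015, 0], [0, 0, 0, 0, 0, 0.01, 0], [0, 0, 0, 0, 0, 0, 0], [0, 0, 0, 0, 0, 0, 0]]]'

```text
clock: 31.13
position: [0.5581, 0.1777, 0.0552]
ee_rot: [1.0, 0.0, 0.0, 0.0]
ft_force: [-2.1, -1.4, 9.8]
grip_width: 0.361
grasp_force: 30.7
```

send_rows --plan '[[[0, 0, 0, 0, 0, 0, 0.42], [0, 0, 0, 0, 0, 0, 0.5], [0, 0, 0, 0, 0, 0, 0.6], [0, 0, 0, 0, 0, 0, 0.65], [0, 0, 0, 0, 0, -0.05, 0.65], [0, 0, 0, 0, 0, -0.1, 0.65], [0, 0, 0, 0, 0, -0.15, 0.65], [0, 0, 0, 0, 0, -0.15, 0.65], [0, 0, 0, 0, 0, -0.15, 0.65], [0, 0, 0, 0, 0, -0.13, 0.65], [0, 0, 0, -0.14, 0, 0, 0.65], [0, 0, 0, -0.14, 0, 0, 0.65], [0, 0, 0, -0.12, 0, 0, 0.65], [0, 0, 0, 0, 0, 0, 0.65], [0, 0, 0, 0, 0, 0, 0.65], [0, 0, 0, 0, 0, 0, 0.65]]]'

```text
clock: 32.47
position: [0.4783, 0.1776, 0.2012]
ee_rot: [1.0, -0.0, 0.001, 0.0]
ft_force: [-0.3, -0.7, -0.0]
grip_width: 0.649
grasp_force: 0.0
```

```bash
python3 - <<'E'
import h; from h import *
import pickle
st(); im,c=cam("wrist"); pickle.dump((im,c),open("w14.pkl","wb")); both(im,c); row(im,c,("can","tape"))
for h.CAP in(250,600):
  print([[x[0].round(4),round(x[1])] for x in (fitc(im,c,(.5555,.179),cs,.01) for cs in([(.067,.011)],[(.056,.0165),(0,.0165),(.067,.011)]))])
# micrometer: brown-dark blob in earlier view w12 and here
for f in("w12.pkl","w14.pkl"):
  im,c=pickle.load(open(f,"rb"))
  q=proj(c,[[.376,.305,.012]])[0].astype(int)
  x0,y0=max(q[0]-70,0),max(q[1]-60,0); A=im[y0:q[1]+60,x0:q[0]+70].astype(int)
  m=((A.max(2)<95)&(A[:,:,0]-A[:,:,2]>10)).astype(np.uint8)
  m=cv2.morphologyEx(m,cv2.MORPH_CLOSE,np.ones((5,5),np.uint8)); m=cv2.morphologyEx(m,cv2.MORPH_OPEN,np.ones((3,3),np.uint8))
  n,l,s,ce=cv2.connectedComponentsWithStats(m)
  for i in range(1,n):
    if s[i,4]>200:
      pts=np.argwhere(l==i)[:,::-1]+[x0,y0]; w=onz(c,pts,.012)[:,:2]
      (cx,cy),(a,b),th=cv2.minAreaRect((w*1000).astype(np.float32)); print(f,s[i],"rect",round(cx,1),round(cy,1),round(a,1),round(b,1),round(th,1))
E
```

```text
t 32.4667 p [0.4783 0.1776 0.2012] yaw -0.0 zax [ 0.001 -0.    -1.   ] j [ 0.02  0.15 -0.51  1.8   0.08  1.21 -2.08] F [-0.3 -0.7 -0. ] w 0.649 gf 0.0
250 small [array([0.419 , 0.1794]), array([0.4168, 0.1791])] spec [array([0.4882, 0.1786]), array([0.4883, 0.1786])]
600 small [array([0.4187, 0.1792]), array([0.4178, 0.1793])] spec [array([0.4888, 0.1788]), array([0.4887, 0.1789])]
can [0.4903 0.272 ] 403
tape [0.4891 0.0845] 788
[[array([0.5555, 0.179 ]), 250], [array([0.5557, 0.1794]), 574]]
[[array([0.5545, 0.1789]), 565], [array([0.5544, 0.1788]), 873]]
w12.pkl [  3   0  19  41 383] rect 426.0 369.9 48.5 17.1 0.4
w12.pkl [  17   38   87   41 2089] rect 377.2 318.1 43.9 107.3 7.0
w12.pkl [  44   89   81   31 1633] rect 315.4 293.9 102.4 42.5 89.4
w14.pkl [   0    0  121  103 3844] rect 384.8 317.4 177.0 90.2 63.6
```

Dropper gap now ≈ 19.6 mm and small dish ≈ 20 mm. On to the micrometer: go above it and turn to yaw 105°.

send_rows --plan '[[[0, 0, 0, -0.102, -0.127, 0, 0.65], [0, 0, 0, -0.102, -0.127, 0, 0.65], [0, 0, 0, -0.102, -0.127, 0, 0.65], [0, 0, 0, -0.102, -0.127, 0, 0.65], [0, 0, 0, -0.102, -0.127, 0, 0.65]]]'

```text
clock: 32.93
position: [0.3753, 0.3059, 0.2006]
ee_rot: [1.0, -0.0, -0.0, -0.0]
ft_force: [0.4, 1.2, -0.1]
grip_width: 0.651
grasp_force: 0.0
```

send_rows --plan '[[[0, 0, -0.0764, 0, 0, 0, 0.65], [0, 0, -0.0764, 0, 0, 0, 0.65], [0, 0, -0.0764, 0, 0, 0, 0.65], [0, 0, -0.0764, 0, 0, 0, 0.65], [0, 0, -0.0764, 0, 0, 0, 0.65], [0, 0, -0.0764, 0, 0, 0, 0.65], [0, 0, -0.0764, 0, 0, 0, 0.65], [0, 0, -0.0764, 0, 0, 0, 0.65], [0, 0, -0.0764, 0, 0, 0, 0.65], [0, 0, -0.0764, 0, 0, 0, 0.65], [0, 0, -0.0764, 0, 0, 0, 0.65], [0, 0, -0.0764, 0, 0, 0, 0.65], [0, 0, -0.0764, 0, 0, 0, 0.65], [0, 0, -0.0764, 0, 0, 0, 0.65], [0, 0, -0.0764, 0, 0, 0, 0.65], [0, 0, -0.0764, 0, 0, 0, 0.65], [0, 0, 0, 0, 0, 0, 0.65], [0, 0, 0, 0, 0, 0, 0.65], [0, 0, 0, 0, 0, 0, 0.65]]]'

```text
clock: 34.52
position: [0.376, 0.3048, 0.2005]
ee_rot: [0.61, 0.792, -0.0, -0.0]
ft_force: [0.6, 0.4, 0.2]
grip_width: 0.653
grasp_force: 0.0
```

```bash
cat >> h.py <<'E'
def fitrect(im,c,p0,z,a,b,rad=.05,sp=(.012,.012,8)):
    "oriented-rectangle edge fit: x,y,theta(deg of long axis b); edge strength normal to the sides"
    g=cv2.GaussianBlur(im,(0,0),1.0).astype(np.float32)
    G=sum(np.hypot(cv2.Sobel(g[:,:,k],-1,1,0),cv2.Sobel(g[:,:,k],-1,0,1)) for k in range(3))
    u=np.linspace(-.42,.42,30); o=np.full(30,.5)
    L=np.r_[np.c_[u*b,o*a],np.c_[u*b,-o*a],np.c_[o*b,u*a],np.c_[-o*b,u*a]]
    def f(p):
        t=np.radians(p[2]); e=np.array([[np.cos(t),np.sin(t)],[-np.sin(t),np.cos(t)]])
        q=proj(c,np.c_[L@e+np.array(p[:2]),np.full(len(L),z)]).astype(np.float32)
        v=cv2.remap(G,q[:,:1].copy(),q[:,1:].copy(),cv2.INTER_LINEAR,borderValue=0)
        return -np.minimum(v,CAP).mean()
    B=min((f((p0[0]+i,p0[1]+j,p0[2]+k)),p0[0]+i,p0[1]+j,p0[2]+k) for i in np.arange(-sp[0],sp[0]+1e-6,.003) for j in np.arange(-sp[1],sp[1]+1e-6,.003) for k in np.arange(-sp[2],sp[2]+.1,2))[1:]
    r=minimize(f,B,method="Nelder-Mead",options=dict(initial_simplex=np.array(B)+np.array([[0,0,0],[.002,0,0],[0,.002,0],[0,0,1.5]]),xatol=1e-4,fatol=.01))
    return r.x,-r.fun
E
python3 - <<'E'
import h; from h import *
import pickle
st(); im,c=cam("wrist"); pickle.dump((im,c),open("w15.pkl","wb"))
for h.CAP in(250,800):
  for z in(0,.012):
    x,v=fitrect(im,c,(.376,.305,105),z,.034,.090); print(h.CAP,z,x.round(4),round(v))
print(proj(c,[[.376,.305,.012]]))
# stud: bright yellowish pixel cluster
q=proj(c,[[.376,.305,.014]])[0].astype(int);A=im[q[1]-30:q[1]+30,q[0]-30:q[0]+30]
i=np.argwhere((A.min(2)>140)&(A[:,:,0]>170)); print(len(i), i.mean(0)[::-1]+q-30 if len(i) else "")
save(cv2.resize(im,(640,480)),"w15.png")
E
```

```text
t 34.5167 p [0.376  0.3048 0.2005] yaw 104.83 zax [-0.  0. -1.] j [-0.05  0.12 -0.76  1.85  0.09  1.2  -0.58] F [0.6 0.4 0.2] w 0.653 gf 0.0
250 0 [  0.3763   0.3125 104.2433] 212
250 0.012 [  0.375    0.3137 104.25  ] 250
800 0 [  0.3767   0.3099 104.2548] 372
800 0.012 [  0.3752   0.3141 104.3326] 455
[[259.70664726 176.9591348 ]]
24 [251.5 170.5]
```

```bash
python3 - <<'E'
import h; from h import *
import pickle
im,c=pickle.load(open("w15.pkl","rb"))
print("stud",onz(c,[(251.5,170.5)],.014))
t=np.radians(104.3);e=np.array([np.cos(t),np.sin(t)]);n=np.array([-e[1],e[0]])
for nm,dv,rng,offs in(("long",e,np.arange(-.066,.067,.003),(-.01,0,.01)),("wide",n,np.arange(-.03,.031,.002),(-.02,.0,.02))):
  for o in offs:
    ot=n if nm=="long" else e
    p=proj(c,[np.r_[np.array([.376,.307])+dv*s+ot*o,.012] for s in rng])
    v=[int(im[int(round(y)),int(round(x))].max()) if 0<=y<384 and 0<=x<512 else -1 for x,y in p]
    print(nm,o,list(zip((rng*1000).round().astype(int).tolist(),v)))
E
```

```text
stud [[0.36481283 0.31045082 0.014     ]]
long -0.01 [(-66, 186), (-63, 192), (-60, 187), (-57, 187), (-54, 190), (-51, 180), (-48, 176), (-45, 179), (-42, 176), (-39, 161), (-36, 96), (-33, 97), (-30, 98), (-27, 98), (-24, 98), (-21, 97), (-18, 97), (-15, 98), (-12, 98), (-9, 98), (-6, 97), (-3, 96), (0, 98), (3, 96), (6, 96), (9, 96), (12, 95), (15, 96), (18, 96), (21, 94), (24, 96), (27, 95), (30, 94), (33, 96), (36, 94), (39, 94), (42, 93), (45, 95), (48, 95), (51, 69), (54, 136), (57, 180), (60, 164), (63, 184), (66, 149)]
long 0 [(-66, 182), (-63, 183), (-60, 187), (-57, 172), (-54, 174), (-51, 191), (-48, 193), (-45, 202), (-42, 184), (-39, 155), (-36, 95), (-33, 98), (-30, 97), (-27, 97), (-24, 98), (-21, 97), (-18, 97), (-15, 98), (-12, 97), (-9, 96), (-6, 97), (-3, 97), (0, 96), (3, 96), (6, 96), (9, 96), (12, 96), (15, 94), (18, 96), (21, 95), (24, 94), (27, 94), (30, 96), (33, 95), (36, 95), (39, 95), (42, 94), (45, 95), (48, 94), (51, 71), (54, 127), (57, 181), (60, 168), (63, 167), (66, 123)]
long 0.01 [(-66, 191), (-63, 193), (-60, 191), (-57, 199), (-54, 188), (-51, 1
[... 741 characters left out ...]
 176), (30, 175)]
wide 0.0 [(-30, 180), (-28, 187), (-26, 194), (-24, 199), (-22, 172), (-20, 188), (-18, 172), (-16, 92), (-14, 95), (-12, 98), (-10, 98), (-8, 97), (-6, 97), (-4, 96), (-2, 96), (0, 96), (2, 96), (4, 96), (6, 95), (8, 91), (10, 91), (12, 92), (14, 91), (16, 162), (18, 177), (20, 164), (22, 172), (24, 180), (26, 167), (28, 179), (30, 171)]
wide 0.02 [(-30, 181), (-28, 191), (-26, 183), (-24, 190), (-22, 195), (-20, 175), (-18, 113), (-16, 95), (-14, 95), (-12, 95), (-10, 96), (-8, 94), (-6, 95), (-4, 94), (-2, 95), (0, 95), (2, 93), (4, 94), (6, 95), (8, 96), (10, 95), (12, 96), (14, 91), (16, 166), (18, 189), (20, 183), (22, 179), (24, 183), (26, 203), (28, 192), (30, 162)]
```

```bash
python3 - <<'E'
from h import *
st(); go(.3755,.3136,.0195,104.3)
E
```

```text
t 34.5667 p [0.3759 0.3048 0.2005] yaw 104.87 zax [-0.  0. -1.] j [-0.05  0.12 -0.76  1.85  0.09  1.2  -0.58] F [-0.2 -0.1 -0.5] w 0.648 gf 0.0
shift [0.043  0.0096 0.9048] min rows 5.0 turn z 0.0067
```

send_rows --plan '[[[0, 0, 0.0067, 0, 0, 0, 0.65], [0, 0, 0, 0.043, 0.01, 0.1, 0.65], [0, 0, 0, 0, 0, 0.18, 0.65], [0, 0, 0, 0, 0, 0.18, 0.65], [0, 0, 0, 0, 0, 0.18, 0.65], [0, 0, 0, 0, 0, 0.12, 0.65], [0, 0, 0, 0, 0, 0.08, 0.65], [0, 0, 0, 0, 0, 0.04, 0.65], [0, 0, 0, 0, 0, 0.02, 0.65], [0, 0, 0, 0, 0, 0, 0.65], [0, 0, 0, 0, 0, 0, 0.65], [0, 0, 0, 0, 0, 0, 0.65]]]'

```text
clock: 35.57
position: [0.3762, 0.314, 0.0216]
ee_rot: [0.612, 0.791, 0.001, 0.0]
ft_force: [1.0, 1.1, -0.1]
grip_width: 0.652
grasp_force: 0.0
```

```bash
python3 - <<'E'
import h; from h import *
st(); im,c=cam("wrist")
for h.CAP in(250,800):
    x,v=fitrect(im,c,(.3752,.3136,104.3),.012,.034,.090); print(h.CAP,x.round(4),round(v))
go(.3752,.3136,.0195,104.3)
E
```

```text
t 35.5667 p [0.3762 0.314  0.0216] yaw 104.47 zax [ 0.002  0.001 -1.   ] j [-0.17  0.39 -0.7   2.    0.33  0.86 -0.79] F [ 1.   1.1 -0.1] w 0.652 gf 0.0
250 [  0.3748   0.3149 104.1461] 250
800 [  0.3749   0.3147 104.3383] 533
shift [-0.0005 -0.0051  0.0103] min rows 1.0 turn z 0.002
```

send_rows --plan '[[[0, 0, 0, 0, 0, 0.01, 0.65], [0, 0, 0, 0, 0, 0, 0], [0, 0, 0, 0, 0, 0, 0], [0, 0, 0, 0, 0, 0, 0], [0, 0, 0, 0, 0, 0, 0], [0, 0, 0, 0, 0, 0, 0], [0, 0, 0, 0, 0, 0, 0], [0, 0, 0, 0, 0, 0, 0]]]' --squeeze 40

```text
clock: 36.28
position: [0.3757, 0.3136, 0.0189]
ee_rot: [0.612, 0.791, 0.0, 0.0]
ft_force: [-1.1, -1.3, 6.4]
grip_width: 0.391
grasp_force: 40.3
```

send_rows --plan '[[[0, 0, 0, 0, 0, -0.05, 0], [0, 0, 0, 0, 0, -0.1, 0], [0, 0, 0, 0, 0, -0.17, 0], [0, 0, 0, 0, 0, -0.17, 0], [0, 0, 0, 0, 0, -0.17, 0], [0, 0, 0, 0, 0, -0.17, 0], [0, 0, 0, 0, 0, -0.1, 0], [0, 0, 0.08, 0, 0, 0, 0], [0, 0, 0.0865, 0, 0, 0, 0], [0, 0, 0, 0, 0, 0, 0], [0, 0, 0, 0, 0, 0, 0]]]'

```text
clock: 37.2
position: [0.3752, 0.3135, 0.2047]
ee_rot: [0.703, 0.711, -0.0, 0.0]
ft_force: [-0.3, -1.0, 0.5]
grip_width: 0.383
grasp_force: 40.0
```

```bash
python3 - <<'E'
import h; from h import *
import pickle
st(); im,c=cam("wrist"); p=get_obs()["position"];h.CAP=500
pickle.dump((im,c),open("w16.pkl","wb"))
for z in(p[2]-.0082,):
    x,v=fitrect(im,c,(*p[:2],90),z,.034,.090); print(x.round(4),round(v))
go(.527,-.155,.2,90)
E
```

```text
t 37.2 p [0.3752 0.3135 0.2047] yaw 90.7 zax [ 0. -0. -1.] j [-0.07  0.12 -0.76  1.84  0.09  1.22 -0.85] F [-0.3 -1.   0.5] w 0.383 gf 39.950798749923706
[ 0.3736  0.3141 90.6393] 374
shift [-2.3522  0.7291  0.023 ] min rows 13.0 turn z 0.0085
```

send_rows --plan '[[[0, 0, 0, -0.08, 0.035, -0.02, 0], [0, 0, 0, -0.16, 0.069, -0.02, 0], [0, 0, 0, -0.16, 0.069, -0.02, 0], [0, 0, 0, -0.16, 0.069, -0.02, 0], [0, 0, 0, -0.16, 0.069, -0.02, 0], [0, 0, 0, -0.16, 0.069, -0.02, 0], [0, 0, 0, -0.16, 0.069, -0.02, 0], [0, 0, 0, -0.16, 0.069, -0.02, 0], [0, 0, 0, -0.16, 0.069, -0.02, 0], [0, 0, 0, -0.16, 0.069, -0.02, 0], [0, 0, 0, -0.16, 0.069, -0.02, 0], [0, 0, 0, -0.09, 0.035, 0, 0], [0, 0, 0, 0, 0, 0, 0], [0, 0, 0, 0, 0, 0, 0], [0, 0, 0, 0, 0, 0, 0]]]'

```text
clock: 38.5
position: [0.5299, -0.0381, 0.2482]
ee_rot: [0.703, 0.711, -0.0, -0.001]
ft_force: [-0.5, 0.7, -0.5]
grip_width: 0.382
grasp_force: 39.9
```

```bash
python3 - <<'E'
import h; from h import *
import pickle
st(); im,c=cam("wrist"); pickle.dump((im,c),open("w17.pkl","wb"))
g=cv2.cvtColor(im,cv2.COLOR_RGB2GRAY).astype(int)
q=proj(c,[[.4575,-.082,.0605],[.5965,-.082,.0605],[.5965,-.228,.0605],[.4575,-.228,.0605]]);print(q.round(0).tolist())
np.set_printoptions(linewidth=250)
y0,y1,x0,x1=int(q[:,1].min())-15,int(q[:,1].max())+15,int(q[:,0].min())-20,int(q[:,0].max())+20
print(x0,y0); print(g[max(y0,0):min(y1,384):6,max(x0,0):x1:4])
E
```

```text
t 38.5 p [ 0.5299 -0.0381  0.2482] yaw 90.64 zax [-0.001  0.001 -1.   ] j [ 0.36  0.15 -0.41  1.69  0.06  1.31 -0.05] F [-0.5  0.7 -0.5] w 0.382 gf 39.93227541446686
[[200.0, 212.0], [315.0, 213.0], [306.0, 311.0], [206.0, 310.0]]
179 196
[[ 72  71  72 177 195 195 196 101 101 101  99  98  55  55  56  54  53  52  50  49  49  49  50  49  49  52  52  52  54 139 139 138 174 179  96  97  96 104 170]
 [191 190 189 185 184 170 113 119 110 110 108 107  53  57  55  53  52  51  49  51  49  49  48  49  50  50  51  52  51 106 105 104 185 152  93  94 144 198 194]
 [191 189 190 192 193 201 206 207 205 206 205 205  54  57  56  54  52  52  51  48  48  46  47  50  49  52  50  52  68 143 120 117 113 102 189 190 168 178 152]
 [198 199 198 197 195 202 207 206 206 206 204 206  59  57  55  53  54  52  49  51  47  47  48  49  49  48  50  52 112 204 204 204 204 205 188 192 192 164 149]
 [199 197 198 198 194 201 206 205 207 206 205 205  73  58  55  54  52  50  48  62  62  62  60  62  60  52  49  51 149 204 204 204 204 200 182 193 194 195 197]
 [197 198 199 198 193 202 206 206 206 206 206 205  95  56  54  52 
[... 1937 characters left out ...]
54  55  54  55  47 208  32  37  25  24  27  29  29  28  28  29]
 [ 46  32  30  29  30  31  28  30  29  29  43  35 152  54  55  53  54  56  54  55  54  55  53  53  54  55  55  60 202  28  49  26  28  26  28  29  27  28  28]
 [ 40  28  28  30  26  28  26  28  27  24 189 185 195  56  54  54  55  55  53  55  55  55  54  55  54  55  54  59 117 103 117  27  25  28  25  26  24  26  25]
 [ 28  27  26  26  28  29  27  26  23  24 132 116 119  69  54  54  54  54  53  54  53  54  55  55  53  55  53  67 116 108 107  24  26  25  24  30  23  24  25]
 [ 23  23  26  25  23  27  24  24  23  25 122 112 127 122  51  49  52  52  52  52  51  52  52  52  52  52  51 128 112 113  97  23  25  25  24  28  24  24  23]]
```

```bash
python3 - <<'E'
import h; from h import *
import pickle
d=pickle.load(open("d0.pkl","rb"))
for f in("top","scene"):
  for h.CAP in(60,250):
    x,v=fitrect(*d[f],(.527,-.155,90),.0605,.139,.146); print(f,h.CAP,x.round(4),round(v))
im,c=pickle.load(open("w17.pkl","rb"))
g=cv2.GaussianBlur(cv2.cvtColor(im,cv2.COLOR_RGB2GRAY).astype(np.float32),(0,0),.8)
def pk(prof,lo,sign):
    dd=sign*np.gradient(prof); i=int(dd[1:-1].argmax())+1
    a,b,e=dd[i-1],dd[i],dd[i+1]; return lo+i+.5*(a-e)/(a-2*b+e+1e-9), b
E=[]
for col in list(range(204,225,2))+list(range(296,311,2)):
    r,s=pk(g[197:224,col],197,1); E.append((col,r,s))
Wn=onz(c,[(a,b) for a,b,_ in E],.0605)
for e,w in zip(E,Wn): print(np.round(e,1),w[:2].round(4))
L=[(*pk(g[r,190:212],190,1),r) for r in range(214,242,3)]; Rr=[(*pk(g[r,302:322],302,-1),r) for r in range(219,245,3)]
for S in(L,Rr):
    w=onz(c,[(a,r) for a,_,r in S],.0605); print([(round(a,1),round(float(s),1),w_[:2].round(4).tolist()) for (a,s,r),w_ in zip(S,w)])
E
```

```text
top 60 [ 0.5213 -0.1516 89.8483] 59
top 250 [ 0.525  -0.1522 87.2585] 203
scene 60 [ 0.5203 -0.1447 86.2662] 60
scene 250 [ 0.524  -0.1496 86.9263] 206
[204. 203.  35.] [ 0.4633 -0.0707]
[206.  203.2  31.3] [ 0.4657 -0.0709]
[208.  203.5  28.2] [ 0.4681 -0.0713]
[210.  203.7  31.6] [ 0.4705 -0.0715]
[212.  203.9  33.6] [ 0.4729 -0.0717]
[214.  203.9  34.5] [ 0.4753 -0.0717]
[216. 204.  35.] [ 0.4777 -0.0717]
[218.  204.   36.4] [ 0.4801 -0.0718]
[220.  204.   35.6] [ 0.4825 -0.0717]
[222.  204.1  34.6] [ 0.4849 -0.0718]
[224.  204.2  29.5] [ 0.4873 -0.0719]
[296.  208.5  29.2] [ 0.5737 -0.0765]
[298.  208.7  32. ] [ 0.5761 -0.0767]
[300.  208.9  33.8] [ 0.5785 -0.0769]
[302.  208.9  34.6] [ 0.5809 -0.0769]
[304.  208.9  34.8] [ 0.5834 -0.0769]
[306.  209.   36.3] [ 0.5858 -0.0769]
[308.  208.9  35.2] [ 0.5882 -0.0769]
[310.  209.1  35.7] [ 0.5906 -0.0771]
[(np.float32(198.9), 3.9, [0.4564, -0.0849]), (np.float32(198.9), 4.0, [0.4562, -0.0888]), (np.float32(198.9), 4.5, [0.456, -0.0928]), (np.float32(198.9), 4.6, [0.4557, -0.0968]), (np.float32(198.9), 4.0, [0.4555, -0.1008]), (np.float32(198.9), 4.1, [0.4553, -0.1048]), (np.float32(198.9), 4.4, [0.4551, -0.1089]), (np.float32(198.9), 5.1, [0.4548, -0.113]), (np.float32(198.9), 5.1, [0.4546, -0.1172]), (np.float32(194.2), 5.3, [0.4484, -0.1214])]
[(np.float32(311.6), 10.1, [0.5935, -0.0899]), (np.float32(310.9), 11.6, [0.5929, -0.0939]), (np.float32(311.0), 12.0, [0.5933, -0.0979]), (np.float32(309.6), 3.1, [0.5918, -0.1019]), (np.float32(309.1), 6.7, [0.5915, -0.106]), (np.float32(309.6), 3.5, [0.5924, -0.1101]), (np.float32(308.2), 6.0, [0.5909, -0.1142]), (np.float32(308.3), 5.0, [0.5914, -0.1184]), (np.float32(323.5), 5.3, [0.6109, -0.1225])]
```

The box yaw is -2.95° (wrist and both overview cameras agree), so the case's long axis should sit at 87.05°. I'll align and lower it to just above the lid.

send_rows --plan '[[[0, 0, 0.042, 0, 0, 0, 0], [0, 0, 0, -0.137, -0.001, 0, 0], [0, 0, 0, -0.137, -0.001, 0, 0], [0, 0, 0, -0.137, -0.001, 0, 0], [0, 0, 0, -0.137, -0.001, 0, 0], [0, 0, 0, 0, 0, 0.15, 0], [0, 0, 0, 0, 0, 0.17, 0], [0, 0, 0, 0, 0, 0.17, 0], [0, 0, 0, 0, 0, 0.16, 0], [0, 0, 0, 0, 0, 0.1, 0], [0, 0, 0, 0, 0, 0.03, 0], [0, 0, 0, 0, 0, 0, 0], [0, 0, 0, 0, 0, 0, 0], [0, 0, 0, 0, 0, 0, 0]]]'

```text
clock: 39.72
position: [0.5246, -0.1485, 0.0944]
ee_rot: [0.726, 0.688, 0.001, 0.001]
ft_force: [1.0, -0.0, -0.4]
grip_width: 0.379
grasp_force: 39.9
```

```bash
python3 - <<'E'
import h; from h import *
st(); go(.5235,-.1475,.0795,87.05)
E
```

```text
t 39.7167 p [ 0.5246 -0.1485  0.0944] yaw 86.89 zax [ 0.003 -0.001 -1.   ] j [ 0.47  0.32 -0.32  1.83  0.12  1.    0.05] F [ 1.  -0.  -0.4] w 0.379 gf 39.9255234003067
shift [ 0.0047 -0.0062  0.0745] min rows 1.0 turn z -0.0018
```

send_rows --plan '[[[0, 0, -0.0018, 0.003, -0.003, 0.03, 0], [0, 0, 0, 0, 0, 0.025, 0], [0, 0, 0, 0, 0, 0.015, 0], [0, 0, 0, 0, 0, 0, 0], [0, 0, 0, 0, 0, 0, 0], [0, 0, 0, 0, 0, 0, 0]]]'

```text
clock: 40.22
position: [0.523, -0.148, 0.0794]
ee_rot: [0.725, 0.688, -0.0, 0.0]
ft_force: [-4.0, 0.3, 9.9]
grip_width: 0.383
grasp_force: 41.1
```

send_rows --plan '[[[0, 0, 0, 0, 0, 0, 0.45], [0, 0, 0, 0, 0, 0, 0.55], [0, 0, 0, 0, 0, 0, 0.65], [0, 0, 0, 0, 0, 0, 0.65], [0, 0, 0, 0, 0, -0.05, 0.65], [0, 0, 0, 0, 0, -0.15, 0.65], [0, 0, 0, 0, 0, -0.15, 0.65], [0, 0, 0, 0, 0, -0.15, 0.65], [0, 0, 0, -0.13, 0, -0.1, 0.65], [0, 0, 0, -0.13, 0, 0, 0.65], [0, 0, 0, -0.13, 0, 0, 0.65], [0, 0, 0, 0, 0, 0, 0.65], [0, 0, 0, 0, 0, 0, 0.65], [0, 0, 0, 0, 0, 0, 0.65]]]'

```text
clock: 41.38
position: [0.5189, -0.2252, 0.1988]
ee_rot: [0.725, 0.689, 0.0, -0.0]
ft_force: [-0.6, 0.2, 0.9]
grip_width: 0.649
grasp_force: 0.0
```

```bash
python3 - <<'E'
import h; from h import *
import pickle
st(); im,c=cam("wrist"); pickle.dump((im,c),open("w18.pkl","wb"))
for h.CAP in(60,250,800):
  x,v=fitrect(im,c,(.522,-.147,87),.0725,.034,.090); print("case",x.round(4),round(v))
for h.CAP in(20,60,250,800):
  x,v=fitrect(im,c,(.522,-.147,87),.0605,.139,.146,sp=(.009,.009,4)); print("lid",x.round(4),round(v))
g=cv2.cvtColor(im,cv2.COLOR_RGB2GRAY).astype(np.float32)
t=np.radians(87);e=np.array([np.cos(t),np.sin(t)]);n=np.array([e[1],-e[0]])
for nm,dv,ot in(("long y",e,n),("x",n,e)):
  for o in(-.05,-.03,0,.03,.05):
    s=np.r_[np.arange(-.082,-.0595,.002),np.arange(.06,.083,.002)]
    p=proj(c,[np.r_[np.array([.522,-.147])+dv*k+ot*o,.0605] for k in s]).astype(np.float32)
    print(nm,o,cv2.remap(g,p[:,:1].copy(),p[:,1:].copy(),1,borderValue=-1).ravel().round().astype(int).tolist())
E
```

```text
t 41.3833 p [ 0.5189 -0.2252  0.1988] yaw 87.02 zax [ 0.  0. -1.] j [ 0.56  0.25 -0.27  1.68  0.07  1.22  0.22] F [-0.6  0.2  0.9] w 0.649 gf 0.0
case [ 0.522 -0.15  85.   ] 60
case [ 0.521 -0.149 87.75 ] 250
case [ 0.5215 -0.1487 87.1233] 728
lid [ 0.5215 -0.1465 87.375 ] 20
lid [ 0.522  -0.1468 86.905 ] 57
lid [ 0.5226 -0.1471 87.1321] 164
lid [ 0.5214 -0.1475 87.1355] 273
long y -0.05 [135, 169, 155, 107, 90, 176, 176, 176, 176, 176, 176, 176, 178, 177, 177, 177, 177, 179, 126, 135, 153, 156, 151, 144]
long y -0.03 [162, 166, 163, 151, 145, 176, 176, 176, 176, 176, 176, 176, 137, 137, 138, 138, 137, 138, 115, 85, 94, 97, 96, 98]
long y 0 [170, 168, 169, 170, 169, 176, 175, 175, 176, 176, 175, 175, 137, 136, 137, 137, 138, 138, 124, 131, 130, 114, 107, 109]
long y 0.03 [164, 151, 104, 88, 90, 175, 176, 174, 176, 175, 176, 176, 136, 137, 138, 138, 138, 138, 131, 106, 116, 116, 117, 117]
long y 0.05 [163, 118, 73, 52, 58, 176, 175, 175, 175, 176, 175, 175, 177, 177, 178, 178, 177, 178, 180, 117, 119, 116, 114, 113]
x -0.05 [98, 124, 152, 169, 166, 133, 107, 161, 177, 176, 176, 176, 176, 175, 175, 176, 175, 83, 94, 111, 151, 154, 149, 141]
x -0.03 [164, 163, 163, 164, 164, 163, 163, 174, 177, 177, 176, 176, 176, 175, 175, 176, 173, 167, 166, 166, 163, 156, 112, 88]
x 0 [162, 162, 163, 163, 162, 161, 163, 168, 177, 176, 176, 178, 168, 177, 176, 176, 167, 169, 169, 168, 169, 169, 169, 169]
x 0.03 [168, 168, 168, 167, 164, 164, 165, 163, 135, 137, 137, 136, 135, 136, 136, 135, 143, 169, 168, 169, 170, 170, 170, 169]
x 0.05 [52, 58, 116, 153, 166, 166, 167, 174, 150, 149, 135, 136, 144, 144, 134, 136, 146, 165, 164, 162, 163, 158, 163, 165]
```

The lid centre is (0.5225,-0.1475) and the case is at (0.5214,-0.1488) at 87.1°, about 1.5 mm off and parallel. The row measured well and the arm is clear, so I'm handing in.

```bash
python3 - <<'E'
from workcell import job
print(job.hand_in())
E
```

```text
the job is handed in; nothing more can be done
None
```

The job is handed in at about 41 s of the 120 s, with no verdict shown: by my last wrist-camera measurements the specimen dish sits about 1 mm from the midpoint between can and tape roll, the small dish and dropper gaps are about 20 mm, the micrometer case lies about 1.5 mm off the lid's centre and parallel to the front edge, and I never handled the pen, dust cap or USB stick.

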